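# Lock the corner blocks away in the conditioned cubby

## Robot

A 6-joint arm with a two-finger parallel gripper is mounted at the origin on the work surface. World frame = base frame: x ahead of the robot, y to its left, z up, the work surface at z = 0. Lengths are in mm, angles in rad, forces in N, time in s.
With the tool pointing down it reaches from about 375 to 825 mm from the base axis. Payload 5.5 kg.
Tool frame: the origin (TCP) lies between the finger pads; the fingertips stand 19 mm ahead of it and the grasp point (between the pads) is the TCP (tcp_to_tips is the distance from the TCP to the fingertips, in mm); z points along the fingers, x is the direction in which the jaws open and shut, and the axes are right-handed (so a half turn about z gives the same grasp; the last joint's range is limited). The gripper opens to 85 mm and grips with 20 to 120 N. Pads are 22 mm wide; open, the fingers measure 114 mm over their backs; the gripper's body (76 mm by 85 mm) begins 54 mm behind the grasp point. The pads swing forward as they close: fully open they stand 13 mm farther back than shut.
Start: joints at [1.168, 0.314, -0.047, 1.21, 0, 1.571], TCP at [235.194, 551.977, 250.299] pointing down, gripper open.
Joint ranges: [-2.67, 2.67], [-0.69, 1.73], [-1.03, 1.25], [-2.08, 2.16], [-1.42, 1.45], [-3.14, 3.14]. Speed limits (rad/s): [2.39, 2.39, 3.01, 3.14, 3.14, 3.14].

## Interface

Orientations are given as a unit quaternion [x, y, z, w].
In Python, from cell import * gives the robot as it stands.
- The arm moves only by the tool drive_tool, never from a script. Its argument "commands" is a list of rows, each a list of 7 numbers: the closure, from 0 (fully open) to 1 (shut), then the shift along the tool's x, y, z in units of 60 mm (1.0 is 60 mm), then the turn, a rotation vector about the tool's x, y, z in units of 10 degrees (1.0 is 10 degrees). A call has 1 to 12 rows; each row shifts and turns the pose as measured when the row begins, along the tool's axes as they then stand; what a row does not reach is not made up. A row lasts 1/8 s, in which the tool goes at most 62.5 mm and 10.7 degrees, less where a joint would pass 70% of its speed; a pose out of reach is approached as far as the arm can. A call is refused whole if a number of a shift passes 1 or a number of a turn 1, either way. A call with a gripper value outside its range is refused whole. The fingers move at their own pace and stop on an object; "newtons" is the grip in N (left out, the last holds). Time passes only in rows, so rows that do not move let the fingers close. It gives the time, the measured TCP pose, the force and the opening at its end, in the units of the state.
- state(): the state, without advancing time (a new reading comes with each control period).
- get_image(name): name is "side" or "top" or "wrist"; returns a dict with "color" (384x512x3 uint8, red, green, blue), "depth" (384x512 float32, mm along the optical axis (not along the pixel's ray), 0 where there is no reading), "camera_matrix" (3x3 intrinsics, pixels), "view" (4x4, takes a point from world to camera coordinates). Camera axes: x right, y up, looking along -z (the intrinsics and any distortion apply to the point x, -y, -z); pixel columns grow to the right and rows downward; lengths in mm; the calibration is good to about 2 mm. A picture is of the moment at which its call begins.
- hand_in(): hands the job in, once; it reports no verdict.
Trained networks look in the newest picture that a camera, given by its name, has taken for a name from the list of things; names that differ only in an ending like _2 or _b are one class to them, and where a whole thing is asked for, a point or a joint stands for the part that bears it (a point fixed in the world has none). Each returns a list of dicts, best first, with "conf" (0 to 1); they miss things now and then, are a little off and sometimes report something else, mostly with a low value. They report only what shows in the picture. A call takes as long as a camera call. They do not tell look-alikes from the thing itself.
- find_in(target, camera): "bbox" ([left, top, width, height] in pixels, round what is visible of it).
- landmark_of(target, camera): "point" ([column, row] in pixels: a listed point, or the origin of a listed thing).
The state is a dict: "time_s": time; "joint_pos": joint angles; "qvel": joint speeds; "effort": joint torques, N m; "ee_pos": TCP position; "tool_rot": TCP orientation; "wrist_force": force on the tool from outside, world axes, zero at the start; "wrist_torque": the same for the moment, N m; "gripper_width": finger opening in mm.
Only numpy, scipy, OpenCV 4.12 (cv2) and the standard library are available. Lean on these libraries where they do the work, as an engineer would, in place of code of your own. Each camera call takes 0.05 s, during which the arm holds its last target.

## Task

Put all the brown willow corner blocks away in the bench cubby: pull the brass collar up and turn it clockwise to release the door, slide the door fully open and lay every block inside. Then, with the door still fully open, press the canister's white cap all the way down for a moment and let it spring back, slide the door fully shut, and pull and turn the collar back until it drops down locked; never press the cap unless the door is open, and leave the other things on the bench where they are.

Things in the scene. Friction and masses are not known exactly. Their poses are not given: they have to be found in the camera images.
- cubby: fixed low ash box, 267 (x) x 384 (y) x 66 high; origin on the bench under the centre of its mouth, +x = way the door opens, z up. Mouth opens upward, x -60..60, y -132..132; floor 26 above the bench (two stacked blocks would jam the door). Behind it (x 60..195) a solid deck; right of it (y -240..-132) the solid deck with the lock collar, tops at 66
- door (a joint): bamboo sliding door over the mouth (panel 128 x 280 x 8, top 75 above the bench): 0 = shut, 0.125 = fully open, sliding along the cubby's +x. Friction 1.5 N, stays where left. A steel keeper (14 x 22 x 20 high, right front corner) meets the red tongue of the locked collar after about 6 mm
- door_handle (a point): centre of the door's dark wooden grip bar, 16 (x) x 90 (y) x 30 high, near the door's front edge, top at 105 above the bench, 15 above this point. Axes as the cubby's; moves with the door
- collar_lift (a joint): how far the brass lock collar is pulled up its post (m): 0 = sprung down, 0.018 = top stop. Pulling takes about 5 N at 0, 8 N at the top. A pin under the collar sits in one of two notches and passes the ridge between them only while lifted more than 0.010 (lift about 0.015)
- collar_turn (a joint): turn of the collar about its upright post (rad): 0 = locked, red tongue along the cubby's +y across the door; 1.3 (end stop) = released, turned clockwise seen from above, tongue roughly along the cubby's +x, clear of the door. Only near these two ends (within 0.1) is a notch into which the collar springs down
- collar_grip (a point): middle of the collar's grip, on the post axis (cubby x -20, y -205), 111 above the bench when down: brass block 34 across two knurled flats (facing own +x, -x), 48 along y, 34 high. Below: a flange of radius 29 and the red tongue along own +y to 89 from the axis, both between 87 and 95 above the bench. Turns and rises with the collar. Fixed post inside ends at 132
- canister: fixed conditioning canister on a wooden foot 90 x 90 x 12, to the left of the cubby; body radius 29, shoulder at 130. Origin at the centre underneath
- cap (a joint): the canister's white sprung cap: 0 = up, 0.010 = fully pressed; straight down; 3 N to start and 8 N fully down; springs back
- cap_top (a point): centre of the top face of the white cap (radius 19), 176 above the bench when up
- block1: willow corner block 1, plain brown wood, 74 (own x) x 34 (own y) x 32 high, 70 g, lying on the bench; origin at the centre of its underside. Two to four of the blocks are present; None from the start if absent
- block2: willow corner block 2, plain brown wood, 74 (own x) x 34 (own y) x 32 high, 70 g, lying on the bench; origin at the centre of its underside. Two to four of the blocks are present; None from the start if absent
- block3: willow corner block 3, plain brown wood, 74 (own x) x 34 (own y) x 32 high, 70 g, lying on the bench; origin at the centre of its underside. Two to four of the blocks are present; None from the start if absent
- block4: willow corner block 4, plain brown wood, 74 (own x) x 34 (own y) x 32 high, 70 g, lying on the bench; origin at the centre of its underside. Two to four of the blocks are present; None from the start if absent
- post_setter: bystander: aluminium soundpost setter: thin bent bar, 175 x 9 x 8 mm, loose; origin at the centre of its underside
- bass_bar: bystander: maple bass bar blank, 200 x 14 x 22 mm, loose; origin at the centre of its underside
- clamp_screw: bystander: brass clamp screw lying down, about 115 long, 28 high mm, loose; origin at the centre of its underside
- gut_gauge: bystander: black fiber tailgut gauge, flat plate 110 x 38 x 6 mm, loose; origin at the centre of its underside
- ebony_offcut: bystander: black ebony offcut, 95 x 42 x 12 mm, loose; origin at the centre of its underside
- bridge_blank: bystander: pale maple bridge blank, flat plate 78 x 52 x 10 mm, loose; origin at the centre of its underside
Not all that is in view belongs to the job. Leave any black or orange look-alike of the block4 alone.

How it is judged:
By the outcome, as a careful person would: the job done as asked, in the order asked, and still so for the second after the job is handed in, with the robot touching nothing.
Of block1, block2, block3, block4 only 2 to 4 are there at a start; the rules pass over those that are not, and their reading is None.
At some moment in a run one of block1, block2, block3, block4 may be knocked a few centimetres aside while the robot is not near it.
Once in a run the grip may slacken for a moment while it holds something.
It also fails if it takes over 210 s, if anything falls off the work surface, if the arm or the gripper's body presses on something with over 40 N, if the wrist force passes 120 N, or if a joint passes its speed limit or range.

## Working session

There is one attempt and no reset: what is moved stays moved. The work goes in short steps, Python scripts to look and compute and a tool call to move; the robot and the scene stay as the last step left them, time stands still between calls to the robot, and variables do not carry over. Pictures are saved under pics/ and viewed, and the job is handed in when it is done.

Besides the shell and the picture viewer there is one more tool, called after ">>>" as name([rows], argument=value, ...), one row to a line, values as JSON. drive_tool: Moves the arm, as the interface text tells. Its arguments: {"type":"object","properties":{"commands":{"type":"array"},"newtons":{"type":"number"}},"required":["commands"]}

```bash
ls; mkdir -p pics
python3 - <<'E'
from cell import *
import cv2
s=state();print(s)
for n in("side","top","wrist"):
    im=get_image(n);cv2.imwrite(f"pics/a_{n}.png",im["color"][:,:,::-1])
    print(n,im["camera_matrix"].tolist(),im["view"].tolist())
E
```

```text
pics
{'time_s': 0.0, 'joint_pos': array([ 1.16802975e+00,  3.14211476e-01, -4.80650993e-02,  1.21017354e+00,
        1.30887031e-05,  1.57081509e+00]), 'qvel': array([ 0.00046405,  0.00206848, -0.00120511, -0.00183523,  0.00022377,
        0.00160473]), 'effort': array([ 1.03360064e-03, -5.39585781e+01,  3.39752412e+01,  1.90611358e-02,
        2.08206239e-05, -3.55710490e-06]), 'ee_pos': array([234.96853559, 551.504455  , 249.44936638]), 'tool_rot': array([ 8.34260556e-01,  5.51369786e-01, -6.93446572e-04,  4.50478756e-04]), 'wrist_force': array([-0.73934534, -0.53006757, -0.19786078]), 'wrist_torque': array([-0.02894066, -0.0068766 , -0.02366011]), 'gripper_width': 85.5395831900066}
side [[416.9854936594173, 0.0, 265.0835228809759], [0.0, 416.9854936594173, 192.5499087341066], [0.0, 0.0, 1.0]] [[0.9648626762956926, -0.26269782638241107, 0.005465153746277802, -508.2599803659758], [0.19091748703238196, 0.7152078470321075, 0.672330460925978, -124.2124886062413], [-0.18052847154051377, -0.6476631744646705, 0.7402309662568782, -1267.7779916200375], [0.0, 0.0, 0.0, 1.0]]
top [[401.3753726073494, 0.0, 256.8103845078898], [0.0, 401.3753726073494, 188.01069454788865], [0.0, 0.0, 1.0]] [[-0.0009018573966095232, -0.9999838966737221, -0.00560294980118479, -81.07466411810412], [0.9990209570182861, -0.0011487806770736871, 0.044224515160979444, -522.8212184209373], [-0.04423023955964855, -0.005557580066395649, 0.9990059054942078, -1284.2439268493017], [0.0, 0.0, 0.0, 1.0]]
wrist [[309.2790795852996, 0.0, 256.9365914278937], [0.0, 309.2790795852996, 183.01467458933803], [0.0, 0.0, 1.0]] [[0.39214314098119457, 0.919904057056643, -0.0005317820342237224, -599.1284263926158], [-0.8721254628616258, 0.3715917414809673, -0.3183029291281153, 40.206707527657784], [-0.2926105500657808, 0.12528409106455254, 0.9479889042158305, -379.0656436864197], [0.0, 0.0, 0.0, 1.0]]
```

View pics/a_top.png

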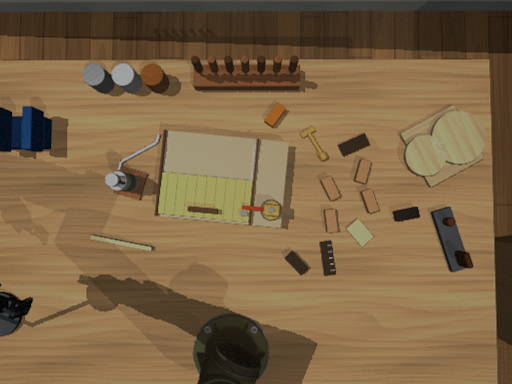

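View pics/a_side.png

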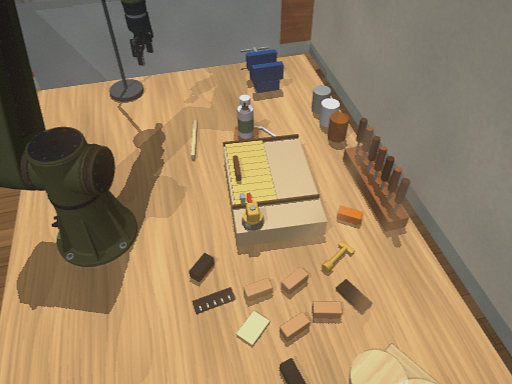

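View pics/a_wrist.png

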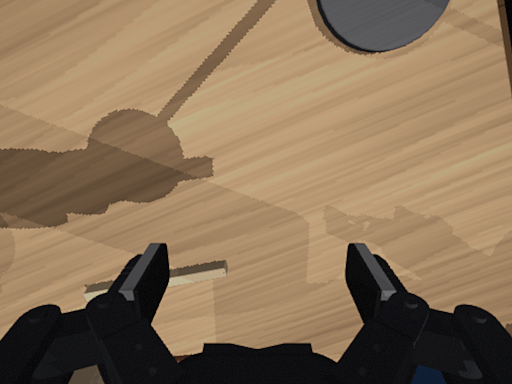

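```bash
cat > h.py <<'E'
from cell import *
import numpy as np, cv2
from scipy.spatial.transform import Rotation as R
def ray(im,uv,z):
    K=im["camera_matrix"];V=im["view"]
    d=np.array([(uv[0]-K[0,2])/K[0,0],-(uv[1]-K[1,2])/K[1,1],-1.0])
    Rm=V[:3,:3];t=V[:3,3];c=-Rm.T@t;w=Rm.T@d
    return c+w*(z-c[2])/w[2]
def proj(im,p):
    q=im["view"][:3,:3]@np.asarray(p,float)+im["view"][:3,3]
    K=im["camera_matrix"]
    return np.array([K[0,0]*q[0]/-q[2]+K[0,2],K[1,1]*-q[1]/-q[2]+K[1,2]])
def cloud(im):
    K=im["camera_matrix"];V=im["view"];D=im["depth"]
    v,u=np.mgrid[:D.shape[0],:D.shape[1]]
    P=np.stack([(u-K[0,2])/K[0,0]*D,-(v-K[1,2])/K[1,1]*D,-D],-1)
    W=(P-V[:3,3])@V[:3,:3]
    W[D==0]=np.nan
    return W
def save(im,name,box=None,f=1):
    c=im["color"][:,:,::-1]
    if box: c=c[box[1]:box[3],box[0]:box[2]]
    cv2.imwrite("pics/"+name,cv2.resize(c,None,fx=f,fy=f,interpolation=cv2.INTER_CUBIC))
def pose():
    s=state();r=R.from_quat(s["tool_rot"])
    return s,s["ee_pos"],r
E
python3 - <<'E'
from h import *
im=get_image("top")
save(im,"b_top.png",(150,90,450,280),2.6)
for t in["cubby","door_handle","collar_grip","canister","cap_top","block1","block2","block3","block4"]:
    print(t,[(np.round(x["point"],1).tolist(),round(x["conf"],2)) for x in landmark_of(t,"top")][:6])
for t in["block1","post_setter","bass_bar","clamp_screw","gut_gauge","ebony_offcut","bridge_blank"]:
    print(t,[(np.round(x["bbox"],1).tolist(),round(x["conf"],2)) for x in find_in(t,"top")][:6])
W=cloud(im)
for (u,v) in[(331,188),(363,171),(371,202),(332,221),(270,210),(115,180),(205,211),(230,155),(275,160),(400,150)]: print(u,v,W[v,u].round(1))
E
```

```text
cubby [([208.8, 195.9], 0.65)]
door_handle [([202.8, 214.6], 0.71)]
collar_grip [([268.3, 209.0], 0.91)]
canister [([130.8, 186.2], 0.88), ([123.0, 237.9], 0.55)]
cap_top [([110.0, 179.5], 0.72)]
block1 [([363.6, 172.0], 0.77), ([404.9, 213.6], 0.73), ([364.8, 200.8], 0.72), ([299.0, 258.8], 0.68), ([330.6, 218.8], 0.66), ([274.2, 116.7], 0.64)]
block2 [([363.6, 172.0], 0.77), ([404.9, 213.6], 0.73), ([364.8, 200.8], 0.72), ([299.0, 258.8], 0.68), ([330.6, 218.8], 0.66), ([274.2, 116.7], 0.64)]
block3 [([363.6, 172.0], 0.77), ([404.9, 213.6], 0.73), ([364.8, 200.8], 0.72), ([299.0, 258.8], 0.68), ([330.6, 218.8], 0.66), ([274.2, 116.7], 0.64)]
block4 [([363.6, 172.0], 0.77), ([404.9, 213.6], 0.73), ([364.8, 200.8], 0.72), ([299.0, 258.8], 0.68), ([330.6, 218.8], 0.66), ([274.2, 116.7], 0.64)]
block1 [([322.2, 177.2, 17.5, 24.6], 0.86), ([261.7, 105.8, 22.9, 21.8], 0.8), ([301.2, 128.1, 26.6, 34.3], 0.7), ([285.9, 249.9, 24.0, 25.6], 0.69), ([390.9, 211.6, 26.4, 14.3], 0.59), ([352.4, 161.5, 18.0, 20.2], 0.56)]
post_setter [([118.6, 132.4, 43.4, 37.5], 0.63)]
bass_bar [([88.0, 231.0, 67.5, 22.0], 0.53)]
clamp_screw []
gut_gauge [([320.1, 240.3, 13.6, 34.8], 0.88), ([324.3, 209.8, 12.1, 23.5], 0.46)]
ebony_offcut [([339.0, 130.0, 31.1, 25.7], 0.81), ([157.8, 174.9, 93.9, 49.1], 0.58), ([300.8, 128.0, 24.0, 30.4], 0.32)]
bridge_blank [([344.5, 217.0, 31.1, 30.1], 0.77)]
331 188 [ 521.7 -317.7   28.7]
363 171 [ 575.3 -418.5   34.8]
371 202 [ 477.  -442.2   35.7]
332 221 [ 417.2 -319.1   33.1]
270 210 [ 453.1 -120.7  134.4]
115 180 [538.5 317.6 177.5]
205 211 [450.   72.7 105.3]
230 155 [623.3   1.4  63.8]
275 160 [ 606.8 -138.3   68.9]
400 150 [ 646.1 -547.1    5.2]
```

View pics/b_top.png

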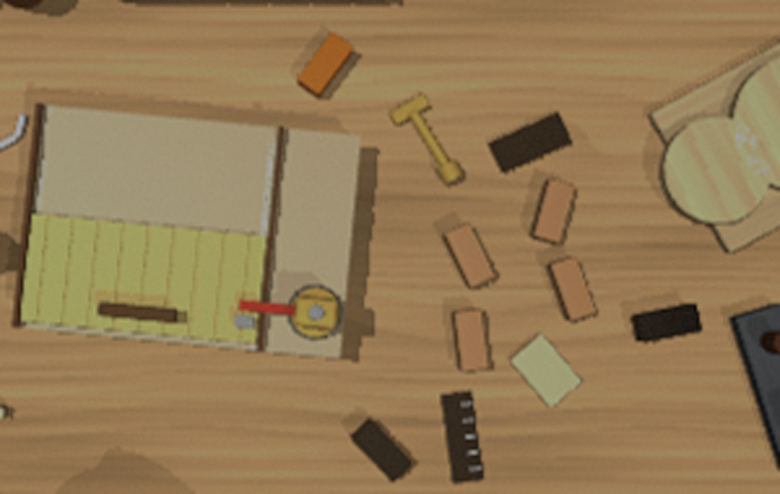

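```bash
cat >> h.py <<'E'
def blocks(im,zt=32,verbose=False):
    hsv=cv2.cvtColor(im["color"],cv2.COLOR_RGB2HSV)
    W=cloud(im)
    return hsv,W
E
python3 - <<'E'
from h import *
im=get_image("top")
np.savez("top0.npz",**im)
W=cloud(im);hsv=cv2.cvtColor(im["color"],cv2.COLOR_RGB2HSV)
for (u,v) in[(331,188),(363,171),(371,202),(332,221),(275,115),(297,262),(406,214),(400,110),(340,160)]: print(u,v,im["color"][v,u],hsv[v,u])
m=(W[...,2]>52)&(W[...,2]<85)
lab=cv2.connectedComponentsWithStats(cv2.morphologyEx(m.astype(np.uint8),cv2.MORPH_OPEN,np.ones((3,3))))
for i in range(1,lab[0]):
    if lab[2][i,4]>1000:
        mm=lab[1]==i
        p=W[mm][:,:2].astype(np.float32)
        print(lab[2][i],cv2.minAreaRect(p))
E
```

```text
331 188 [156 116  77] [ 15 129 156]
363 171 [153 112  73] [ 15 133 153]
371 202 [154 115  77] [ 15 127 154]
332 221 [156 117  79] [ 15 126 156]
275 115 [157  94  35] [ 15 198 157]
297 262 [51 40 30] [ 14 105  51]
406 214 [32 27 20] [18 96 32]
400 110 [159 129  88] [ 17 114 159]
340 160 [147 114  78] [ 16 120 147]
[  154   130   134    98 10221] ((549.0437622070312, 27.133270263671875), (388.4574279785156, 267.6591491699219), 84.33822631835938)
```

```bash
cat >> h.py <<'E'
CU=np.array([492.6,80.9]);YAW=np.deg2rad(-5.66)
def cw(p,cu=CU,yaw=YAW):
    c,s=np.cos(yaw),np.sin(yaw)
    return np.array([cu[0]+c*p[0]-s*p[1],cu[1]+s*p[0]+c*p[1],p[2]])
def poly(img,im,pts,col,f,o,close=True):
    q=np.array([(proj(im,p)-o)*f+f/2 for p in pts]).astype(np.int32)
    cv2.polylines(img,[q],close,col,1)
E
python3 - <<'E'
from h import *
for n,o,f,sz in(("top",(140,110),4,(170,130)),("side",(200,120),5,(150,120))):
    im=get_image(n)
    c=cv2.resize(im["color"][o[1]:o[1]+sz[1],o[0]:o[0]+sz[0],::-1],None,fx=f,fy=f,interpolation=cv2.INTER_CUBIC).copy()
    o=np.array(o)
    poly(c,im,[cw(p) for p in[(-72,-240,66),(195,-240,66),(195,144,66),(-72,144,66)]],(0,255,0),f,o)
    poly(c,im,[cw(p) for p in[(-64,-140,75),(64,-140,75),(64,140,75),(-64,140,75)]],(255,0,0),f,o)
    for z in(128,):
        poly(c,im,[cw((-20+sx*17,-205+sy*24,z)) for sx,sy in((-1,-1),(1,-1),(1,1),(-1,1))],(255,0,255),f,o)
    poly(c,im,[cw(p) for p in[(-20,-205,95),(-20,-116,95)]],(255,255,0),f,o)
    x=-44
    poly(c,im,[cw((x+sx*8,sy*45,105)) for sx,sy in((-1,-1),(1,-1),(1,1),(-1,1))],(0,0,255),f,o)
    cv2.imwrite(f"pics/c_{n}.png",c)
    W=cloud(im); m=(W[...,2]>95)&(W[...,2]<112)&(W[...,1]>0)&(W[...,1]<140)&(W[...,0]<520)
    p=W[m];print(n,m.sum(),p.mean(0),cv2.minAreaRect(p[:,:2].astype(np.float32)))
    m=(W[...,2]>105)&(W[...,2]<128+12)&(W[...,1]<-70)&(W[...,1]>-180)&(W[...,0]<540)&(W[...,0]>380)
    p=W[m];print(n,m.sum(),p.mean(0),cv2.minAreaRect(p[:,:2].astype(np.float32)))
    m=(W[...,2]>160)&(W[...,2]<185)&(W[...,1]>200)&(W[...,1]<400)&(W[...,0]<640)&(W[...,0]>440)
    p=W[m];print("cap",n,m.sum(),p.mean(0),p.max(0),p.min(0))
    for t in("cap_top","canister","collar_grip","door_handle"):
        l=landmark_of(t,n)
        if l: print(t,l[0]["conf"],ray(im,l[0]["point"],dict(cap_top=176,canister=0,collar_grip=111,door_handle=90)[t]))
E
```

```text
top 236 [330.77499757  70.1042061  104.89940976] ((235.3063507080078, 61.58976745605469), (462.2154541015625, 94.6600341796875), 4.754326820373535)
top 188 [ 452.42159592 -123.26678559  128.49665369] ((452.2510986328125, -123.25489807128906), (47.8707275390625, 34.016754150390625), 84.70584106445312)
cap top 179 [538.08521994 324.86491096 174.6935117 ] [556.52000993 347.61164926 182.29370429] [521.62212361 295.24759831 160.04360705]
cap_top 0.55 [536.88149341 331.39659284 176.        ]
canister 0.81 [531.90395711 322.40528078   0.        ]
collar_grip 0.8 [ 455.83579306 -127.84453789  111.        ]
door_handle 0.88 [446.17877955  83.56963676  90.        ]
side 140 [376.88880825  63.10553018 103.69131063] ((194.0279083251953, 24.200897216796875), (568.7769775390625, 92.61723327636719), 11.874592781066895)
side 220 [ 452.840138   -135.40526955  124.5089445 ] ((454.4486389160156, -128.15655517578125), (50.87989044189453, 34.7891960144043), 84.61174011230469)
cap side 100 [539.89468024 317.58075941 172.33959013] [559.68298853 341.56670172 179.74577318] [522.66111485 290.65675472 160.18696981]
cap_top 0.57 [543.14531664 319.00145273 176.        ]
canister 0.84 [535.64098976 314.35270538   0.        ]
collar_grip 0.57 [ 466.61351922 -116.31176223  111.        ]
door_handle 0.48 [341.67357634 239.64701201  90.        ]
```

View pics/c_top.png

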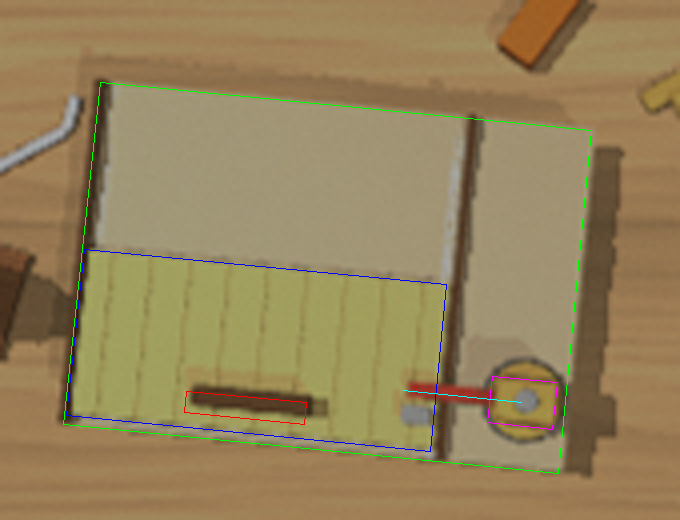

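View pics/c_side.png

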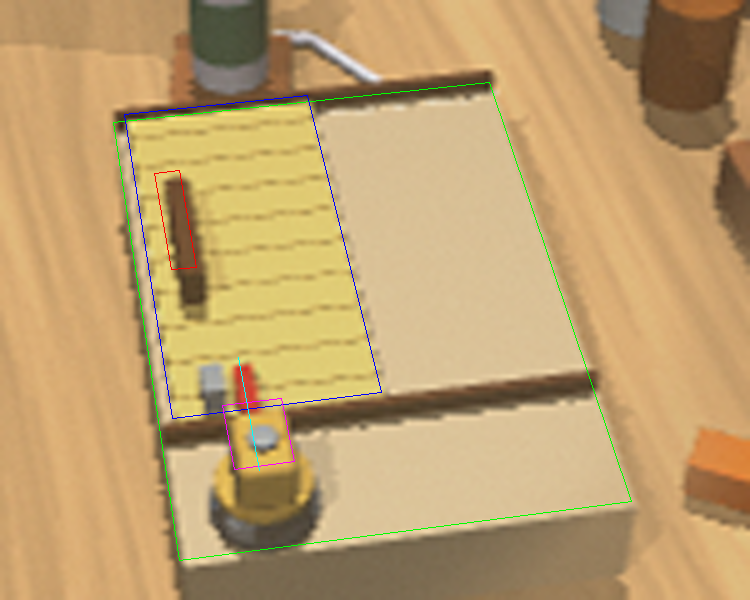

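```bash
sed -i 's/^CU=.*/CU=np.array([492.5,79.0]);YAW=np.deg2rad(-5.4)/' h.py
cat >> h.py <<'E'
def wc(p,cu=CU,yaw=YAW):
    c,s=np.cos(yaw),np.sin(yaw);d=np.asarray(p,float)[:2]-cu
    return np.array([c*d[0]+s*d[1],-s*d[0]+c*d[1]])
def locs(im,lo=(380,-520),hi=(680,-230),zlo=20,zhi=50):
    W=cloud(im);m=(W[...,2]>zlo)&(W[...,2]<zhi)&(W[...,0]>lo[0])&(W[...,0]<hi[0])&(W[...,1]>lo[1])&(W[...,1]<hi[1])
    n,l,st,ce=cv2.connectedComponentsWithStats(m.astype(np.uint8))
    out=[]
    for i in range(1,n):
        if st[i,4]<60: continue
        k=l==i
        # rectify pixel coords on the z=32 plane
        v,u=np.nonzero(k)
        p=np.array([ray(im,(a,b),32.)[:2] for a,b in zip(u,v)],np.float32)
        r=cv2.minAreaRect(p)
        (cx,cy),(w,h),a=r
        if w<h: a+=90
        a=(a+90)%180-90
        out.append((p.mean(0).round(1).tolist(),[round(cx,1),round(cy,1)],[round(w),round(h)],round(a,1),st[i,4],im["color"][k].mean(0).round().tolist()))
    return out
def go(xyz,ang=None):
    """rotation needed [units] and shift in tool axes [units] after rotation; also current"""
    s,p,r=pose();X=r.apply([1,0,0]);a=np.rad2deg(np.arctan2(X[1],X[0]))
    if ang is None: ang=a
    d=-(ang-a); d=(d+180)%360-180   # + about tool z = clockwise
    t=np.deg2rad(ang);x=np.array([np.cos(t),np.sin(t),0]);y=np.array([np.sin(t),-np.cos(t),0])
    e=np.asarray(xyz,float)-p
    print("pos",p.round(1),"ang",round(a,2),"tilt",(r.apply([0,0,1])).round(4),"q",s["joint_pos"].round(2),"W",round(s["gripper_width"],1),"F",s["wrist_force"].round(1),"t",round(s["time_s"],2))
    print(" turn z units",round(d/10,2)," shift units",np.round([e@x/60,e@y/60,-e[2]/60],3), "mm",np.round([e@x,e@y,-e[2]],1))
E
python3 - <<'E'
from h import *
im=get_image("top")
for b in locs(im): print(b)
W=cloud(im);m=(W[...,2]>95)&(W[...,2]<112)&(W[...,1]>20)&(W[...,1]<140)&(W[...,0]<500)&(W[...,0]>400)
p=W[m];print(m.sum(),p.mean(0),cv2.minAreaRect(p[:,:2].astype(np.float32)),wc(p.mean(0)))
m=(W[...,2]>170)&(W[...,2]<185)&(W[...,1]>200)&(W[...,1]<400)&(W[...,0]<640)&(W[...,0]>440)
p=W[m];print("cap",p.mean(0),cv2.minAreaRect(p[:,:2].astype(np.float32)))
print("collar",cw((-20,-205,118)))
go(cw((-20,-205,200)),np.rad2deg(YAW))
E
```

```text
([638.2000122070312, -282.3999938964844], [644.3, -273.8], [77, 25], 38.8, np.int32(95), [145.0, 118.0, 59.0])
([574.7999877929688, -416.6000061035156], [575.0, -416.6], [36, 75], -16.6, np.int32(263), [141.0, 105.0, 70.0])
([520.7000122070312, -313.0], [520.9, -312.9], [74, 36], 24.8, np.int32(261), [145.0, 108.0, 72.0])
([480.5, -438.3999938964844], [480.6, -438.3], [74, 36], 19.3, np.int32(264), [142.0, 105.0, 70.0])
([417.5, -314.3999938964844], [417.5, -314.2], [73, 36], 6.2, np.int32(260), [147.0, 109.0, 74.0])
163 [452.47489703  81.9568964  105.26802385] ((452.4652404785156, 82.57427978515625), (89.48746490478516, 15.81470012664795), 84.4690933227539) [-40.12573868  -0.82292134]
cap [538.73767825 328.39187243 176.25533675] ((535.6620483398438, 326.1639099121094), (45.36741638183594, 35.85127639770508), 46.8366813659668)
collar [ 453.29655648 -123.20803648  118.        ]
pos [235.2 552.  250.3] ang 66.92 tilt [-0.  0. -1.] q [ 1.17  0.31 -0.05  1.21  0.    1.57] W 85.3 F [ 0.9 -0.3  0.8] t 1.6
 turn z units 7.23  shift units [ 4.678 10.861  0.838] mm [280.7 651.7  50.3]
```

>>> drive_tool([
  [0, 0, 0, 0, 0, 0, 0.9],
  [0, 0, 0, 0, 0, 0, 0.9],
  [0, 0, 0, 0, 0, 0, 0.9],
  [0, 0, 0, 0, 0, 0, 0.9],
  [0, 0, 0, 0, 0, 0, 0.9],
  [0, 0, 0, 0, 0, 0, 0.9],
  [0, 0, 0, 0, 0, 0, 0.9],
  [0, 0, 0, 0, 0, 0, 0.9],
], newtons=60)

```text
time_s: 2.6
ee_pos: [235.2, 552.0, 250.3]
tool_rot: [0.998, -0.065, 0.0, 0.0]
wrist_force: [0.3, -0.5, 0.6]
gripper_width: 85.4
```

>>> drive_tool([
  [0, 0.37, 0.86, 0, 0, 0, 0],
  [0, 0.37, 0.86, 0, 0, 0, 0],
  [0, 0.37, 0.86, 0, 0, 0, 0],
  [0, 0.37, 0.86, 0, 0, 0, 0],
  [0, 0.37, 0.86, 0, 0, 0, 0],
  [0, 0.37, 0.86, 0, 0, 0, 0],
  [0, 0.37, 0.86, 0, 0, 0, 0],
  [0, 0.37, 0.86, 0, 0, 0, 0],
  [0, 0.37, 0.86, 0, 0, 0, 0],
  [0, 0.37, 0.86, 0, 0, 0, 0],
  [0, 0.37, 0.86, 0, 0, 0, 0],
  [0, 0.37, 0.86, 0, 0, 0, 0],
])

```text
time_s: 4.1
ee_pos: [425.3, -112.0, 251.8]
tool_rot: [0.998, -0.062, 0.006, -0.002]
wrist_force: [0.9, 0.5, -0.3]
gripper_width: 85.3
```

Run:
```python
from h import *
go(cw((-20,-205,200)),np.rad2deg(YAW))
```

```text
pos [ 425.3 -112.   251.8] ang -7.07 tilt [ 0.0116  0.003  -0.9999] q [-0.26  0.   -0.41  1.14  0.01  1.43] W 85.3 F [ 0.9  0.5 -0.3] t 4.1
 turn z units -0.17  shift units [0.481 0.143 0.864] mm [28.9  8.6 51.8]
```

```bash
cat >> h.py <<'E'
def go(xyz,ang=None,pr=True):
    s,p,r=pose();X=r.apply([1,0,0]);a=np.rad2deg(np.arctan2(X[1],X[0]))
    if ang is None: ang=a
    t=np.deg2rad(ang)
    D=R.from_matrix(np.array([[np.cos(t),np.sin(t),0],[np.sin(t),-np.cos(t),0],[0,0,-1]]))
    rv=np.rad2deg((r.inv()*D).as_rotvec())/10
    e=np.asarray(xyz,float)-p
    print("pos",p.round(1),"ang",round(a,2),"q",s["joint_pos"].round(2),"W",round(s["gripper_width"],1),"F",s["wrist_force"].round(1),"t",round(s["time_s"],2))
    print(" turn units",rv.round(2)," shift units now",(r.inv().apply(e)/60).round(3),"after",(D.inv().apply(e)/60).round(3),"world mm",e.round(1))
E
python3 - <<'E'
from h import *
go(cw((-20,-205,200)),np.rad2deg(YAW))
E
```

```text
pos [ 425.3 -112.   251.8] ang -7.07 q [-0.26  0.   -0.41  1.14  0.01  1.43] W 85.3 F [ 0.9  0.5 -0.3] t 4.1
 turn units [-0.02 -0.06 -0.17]  shift units now [0.476 0.133 0.869] after [0.481 0.143 0.864] world mm [ 28.  -11.3 -51.8]
```

>>> drive_tool([
  [0, 0, 0, 0, -0.02, -0.06, -0.17],
  [0, 0.24, 0.07, 0.43, 0, 0, 0],
  [0, 0.24, 0.07, 0.43, 0, 0, 0],
  [0, 0, 0, 0, 0, 0, 0],
])

```text
time_s: 4.6
ee_pos: [454.2, -125.5, 199.9]
tool_rot: [0.999, -0.049, 0.001, -0.0]
wrist_force: [-0.3, 0.9, 0.4]
gripper_width: 85.5
```

Run:
```python
from h import *
go(cw((-20,-205,118)),np.rad2deg(YAW))
im=get_image("wrist");save(im,"d_wrist.png")
t=get_image("top");save(t,"d_top.png",(210,150,330,240),6)
for n,i in(("wrist",im),("top",t)):
  for l in landmark_of("collar_grip",n)[:2]: print(n,l["conf"],ray(i,l["point"],111))
  print("expected px",proj(i,cw((-20,-205,111))))
```

```text
pos [ 454.2 -125.5  199.9] ang -5.6 q [-0.27  0.1  -0.43  1.04  0.    1.4 ] W 85.5 F [-0.3  0.9  0.4] t 4.6
 turn units [-0.   -0.01 -0.02]  shift units now [-0.021 -0.036  1.365] after [-0.019 -0.037  1.365] world mm [ -0.9   2.3 -81.9]
wrist 0.92 [ 454.14280505 -124.98418228  111.        ]
expected px [255.90809411 194.642472  ]
expected px [270.64163079 209.85698608]
```

View pics/d_wrist.png

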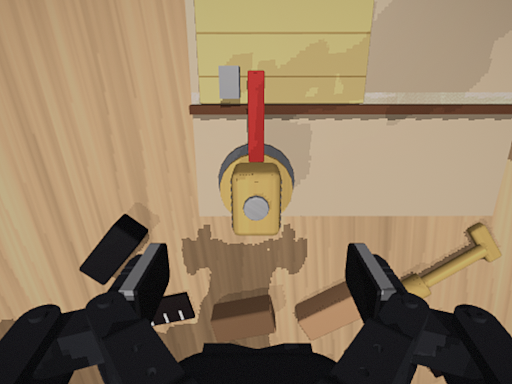

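>>> drive_tool([
  [0, 0, -0.02, 0.45, 0, 0, 0],
  [0, 0, 0, 0.45, 0, 0, 0],
  [0, 0, 0, 0.45, 0, 0, 0],
  [0, 0, 0, 0, 0, 0, 0],
])

```text
time_s: 5.3
ee_pos: [458.1, -124.1, 125.1]
tool_rot: [0.999, -0.048, 0.007, 0.001]
wrist_force: [-0.0, -0.3, -0.2]
gripper_width: 85.7
```

Run:
```python
from h import *
go(cw((-20,-205,118)),np.rad2deg(YAW))
```

```text
pos [ 458.1 -124.1  125.1] ang -5.48 q [-0.27  0.16 -0.55  0.85  0.    1.4 ] W 85.7 F [-0.  -0.3 -0.2] t 5.3
 turn units [ 0.01 -0.08 -0.01]  shift units now [-0.083 -0.007  0.117] after [-0.081 -0.007  0.118] world mm [-4.8  0.9 -7.1]
```

>>> drive_tool([
  [0, -0.08, 0, 0.12, 0, -0.08, 0],
  [0, 0, 0, 0, 0, 0, 0],
])

```text
time_s: 5.55
ee_pos: [454.4, -123.7, 120.0]
tool_rot: [0.999, -0.048, 0.001, 0.001]
wrist_force: [-0.1, -1.2, 0.8]
gripper_width: 85.1
```

Run:
```python
from h import *
go(cw((-20,-205,118)),np.rad2deg(YAW))
```

```text
pos [ 454.4 -123.7  120. ] ang -5.46 q [-0.26  0.17 -0.55  0.85 -0.    1.4 ] W 85.1 F [-0.1 -1.2  0.8] t 5.55
 turn units [ 0.01 -0.02 -0.01]  shift units now [-0.02  -0.007  0.034] after [-0.02  -0.007  0.034] world mm [-1.1  0.5 -2. ]
```

>>> drive_tool([
  [0.3, -0.015, 0, 0.02, 0, 0, 0],
  [0.6, 0, 0, 0, 0, 0, 0],
  [0.8, 0, 0, 0, 0, 0, 0],
  [0.8, 0, 0, 0, 0, 0, 0],
  [0.8, 0, 0, 0, 0, 0, 0],
  [0.8, 0, 0, 0, 0, 0, 0],
], newtons=60)

```text
time_s: 6.3
ee_pos: [453.9, -123.9, 120.8]
tool_rot: [0.999, -0.048, 0.002, 0.001]
wrist_force: [-0.8, 0.9, 1.4]
gripper_width: 33.2
```

Run:
```python
from h import *
go(cw((-20,-205,118)),np.rad2deg(YAW))
```

```text
pos [ 453.9 -123.9  120.8] ang -5.47 q [-0.27  0.17 -0.55  0.85 -0.    1.4 ] W 33.2 F [-0.8  0.9  1.4] t 6.3
 turn units [ 0.01 -0.03 -0.01]  shift units now [-0.012 -0.011  0.046] after [-0.012 -0.011  0.046] world mm [-0.6  0.7 -2.8]
```

>>> drive_tool([
  [1, 0, 0, -0.15, 0, 0, 0],
  [1, 0, 0, -0.12, 0, 0, 0],
  [1, 0, 0, 0, 0, 0, 0],
], newtons=80)

```text
time_s: 6.68
ee_pos: [453.9, -123.9, 137.0]
tool_rot: [0.999, -0.048, 0.002, 0.001]
wrist_force: [1.6, -0.6, -6.9]
gripper_width: 32.3
```

Run:
```python
from h import *
go(cw((-20,-205,136)),np.rad2deg(YAW))
```

```text
pos [ 453.9 -123.9  137. ] ang -5.47 q [-0.27  0.15 -0.53  0.89 -0.    1.4 ] W 32.3 F [ 1.6 -0.6 -6.9] t 6.67
 turn units [ 0.01 -0.02 -0.01]  shift units now [-0.012 -0.01   0.017] after [-0.012 -0.01   0.017] world mm [-0.6  0.7 -1. ]
```

>>> drive_tool([
  [1, 0, 0, 0, 0, 0, 0.8],
  [1, 0, 0, 0, 0, 0, 0.8],
  [1, 0, 0, 0, 0, 0, 0.8],
  [1, 0, 0, 0, 0, 0, 0.8],
])

```text
time_s: 7.18
ee_pos: [454.9, -124.5, 136.5]
tool_rot: [0.944, -0.329, 0.003, 0.001]
wrist_force: [2.5, -0.8, -6.6]
gripper_width: 32.6
```

Run:
```python
from h import *
go([453.6,-123.5,136],np.rad2deg(YAW-1.3))
```

```text
pos [ 454.9 -124.5  136.5] ang -38.47 q [-0.27  0.15 -0.53  0.89 -0.    1.98] W 32.6 F [ 2.5 -0.8 -6.6] t 7.17
 turn units [-0.01 -0.04  4.14]  shift units now [-0.028  0.     0.008] after [-0.021  0.019  0.008] world mm [-1.3  1.  -0.5]
```

>>> drive_tool([
  [1, -0.02, 0, 0, 0, 0, 0.8],
  [1, 0, 0, 0, 0, 0, 0.8],
  [1, 0, 0, 0, 0, 0, 0.8],
  [1, 0, 0, 0, 0, 0, 0.8],
  [1, 0, 0, 0, 0, 0, 0.7],
  [1, 0, 0, 0, 0, 0, 0.3],
])

```text
time_s: 7.92
ee_pos: [455.5, -125.9, 135.6]
tool_rot: [0.756, -0.655, 0.006, 0.002]
wrist_force: [3.3, -1.5, -7.7]
gripper_width: 32.6
```

Run:
```python
from h import *
go([453.6,-123.5,136],np.rad2deg(YAW-1.3))
print(state()["wrist_torque"])
```

```text
pos [ 455.5 -125.9  135.6] ang -81.84 q [-0.26  0.15 -0.53  0.88 -0.01  2.73] W 32.6 F [ 3.3 -1.5 -7.7] t 7.92
 turn units [-0.03 -0.06 -0.2 ]  shift units now [-0.044  0.025 -0.008] after [-0.045  0.024 -0.007] world mm [-1.9  2.4  0.4]
[-0.28229135 -0.22174226  1.5890855 ]
```

>>> drive_tool([
  [1, -0.03, 0.02, 0.12, 0, 0, -0.1],
  [1, 0, 0, 0.15, 0, 0, 0],
  [1, 0, 0, 0, 0, 0, 0],
])

```text
time_s: 8.3
ee_pos: [455.6, -125.7, 120.8]
tool_rot: [0.763, -0.646, 0.008, 0.002]
wrist_force: [-3.9, -0.2, 9.5]
gripper_width: 32.6
```

Run:
```python
from h import *
go([453.6,-123.5,120.5],np.rad2deg(YAW-1.3))
```

```text
pos [ 455.6 -125.7  120.8] ang -80.5 q [-0.26  0.16 -0.55  0.84 -0.01  2.71] W 32.6 F [-3.9 -0.2  9.5] t 8.3
 turn units [-0.04 -0.08 -0.06]  shift units now [-0.042  0.027  0.004] after [-0.042  0.027  0.005] world mm [-2.   2.2 -0.3]
```

>>> drive_tool([
  [0.3, 0, 0, 0, 0, 0, 0],
  [0, 0, 0, 0, 0, 0, 0],
  [0, 0, 0, 0, 0, 0, 0],
  [0, 0, 0, -0.6, 0, 0, 0],
  [0, 0, 0, -0.9, 0, 0, 0],
  [0, 0, 0, 0, 0, 0, 0],
])

```text
time_s: 9.05
ee_pos: [453.9, -123.8, 212.1]
tool_rot: [0.763, -0.646, 0.007, 0.002]
wrist_force: [0.3, -0.1, -0.4]
gripper_width: 85.6
```

Run:
```python
from h import *
im=get_image("wrist");save(im,"e_wrist.png")
s=get_image("side");save(s,"e_side.png",(200,120,350,240),5)
go(cw((-40,0,205)),np.rad2deg(YAW))
```

```text
pos [ 451.5 -123.2  208.5] ang -80.49 q [-0.26  0.09 -0.43  1.05 -0.01  2.72] W 85.3 F [0.5 0.1 0. ] t 9.15
 turn units [ 0.04 -0.05 -7.51]  shift units now [-3.382 -0.587  0.026] after [-0.303 -3.419  0.058] world mm [  1.2 205.9  -3.5]
```

View pics/e_wrist.png

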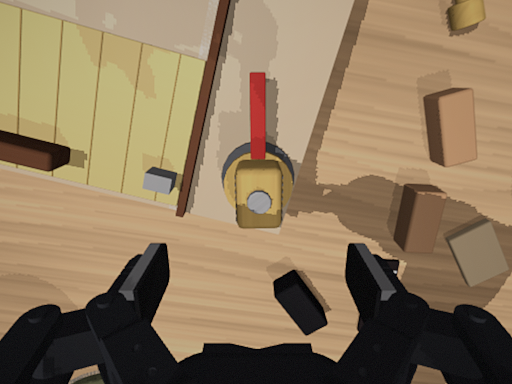

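View pics/e_side.png

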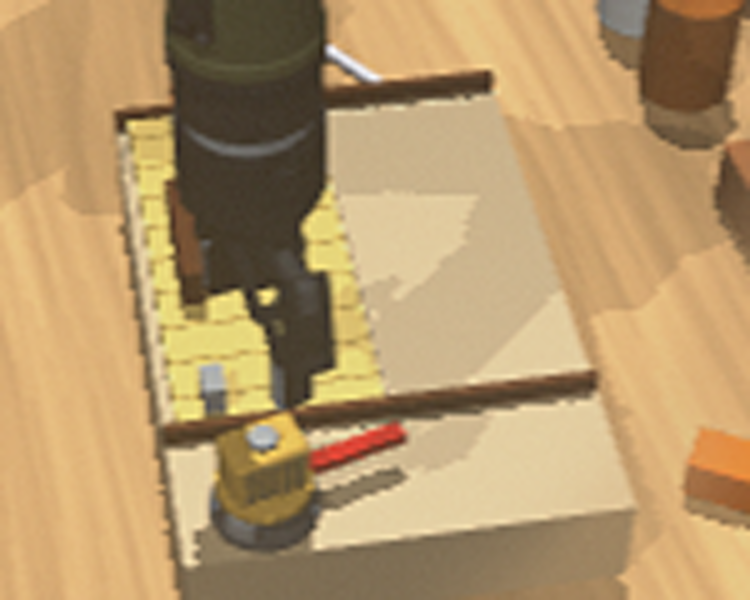

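>>> drive_tool([
  [0, 0, 0, 0, 0, 0, -0.94],
  [0, 0, 0, 0, 0, 0, -0.94],
  [0, 0, 0, 0, 0, 0, -0.94],
  [0, 0, 0, 0, 0, 0, -0.94],
  [0, 0, 0, 0, 0, 0, -0.94],
  [0, 0, 0, 0, 0, 0, -0.94],
  [0, 0, 0, 0, 0, 0, -0.94],
  [0, 0, 0, 0, 0, 0, -0.94],
  [0, -0.07, -0.85, 0, 0, 0, 0],
  [0, -0.07, -0.85, 0, 0, 0, 0],
  [0, -0.07, -0.85, 0, 0, 0, 0],
  [0, -0.07, -0.85, 0, 0, 0, 0],
])

```text
time_s: 10.65
ee_pos: [432.5, 86.0, 187.1]
tool_rot: [0.999, -0.028, -0.015, 0.002]
wrist_force: [0.6, -0.5, -0.3]
gripper_width: 85.5
```

Run:
```python
from h import *
go(cw((-40,-1,100)),np.rad2deg(YAW))
im=get_image("wrist");save(im,"f_wrist.png")
print([ (l["conf"],ray(im,l["point"],90)) for l in landmark_of("door_handle","wrist")], proj(im,cw((-40,-1,105))))
```

```text
pos [432.5  86.  187.1] ang -3.22 q [ 0.19  0.08 -0.49  1.04  0.    1.82] W 85.5 F [ 0.6 -0.5 -0.3] t 10.65
 turn units [0.03 0.17 0.22]  shift units now [0.38  0.044 1.441] after [0.339 0.039 1.452] world mm [ 20.   -4.2 -87.1]
[(0.76, array([454.46374859,  77.47765978,  90.        ]))] [289.45435838 204.66125335]
```

View pics/f_wrist.png

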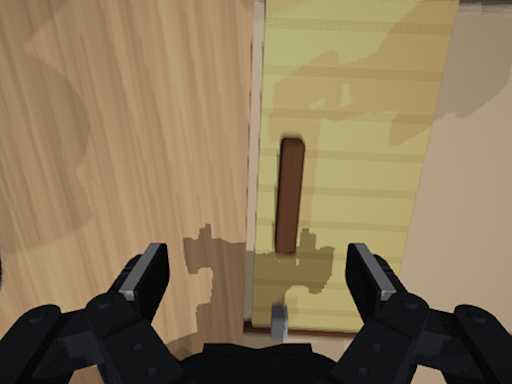

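>>> drive_tool([
  [0, 0, 0, 0, 0.03, 0.17, 0.22],
  [0, 0.34, 0.03, 0.3, 0, 0, 0],
  [0, 0, 0, 0.4, 0, 0, 0],
  [0, 0, 0, 0.3, 0, 0, 0],
  [0, 0, 0, 0, 0, 0, 0],
])

```text
time_s: 11.38
ee_pos: [448.1, 82.7, 118.9]
tool_rot: [0.999, -0.044, -0.005, 0.001]
wrist_force: [-0.2, -0.8, -0.1]
gripper_width: 85.2
```

Run:
```python
from h import *
go(cw((-40,-1,100)),np.rad2deg(YAW))
```

```text
pos [448.1  82.7 118.9] ang -5.0 q [ 0.18  0.15 -0.57  0.86 -0.    1.84] W 85.2 F [-0.2 -0.8 -0.1] t 11.38
 turn units [0.02 0.06 0.04]  shift units now [0.079 0.008 0.314] after [0.076 0.009 0.315] world mm [  4.5  -0.9 -18.9]
```

>>> drive_tool([
  [0, 0.07, 0.01, 0.16, 0.02, 0.06, 0.04],
  [0, 0, 0, 0.14, 0, 0, 0],
  [0.3, 0, 0, 0, 0, 0, 0],
  [0.6, 0, 0, 0, 0, 0, 0],
  [1, 0, 0, 0, 0, 0, 0],
  [1, 0, 0, 0, 0, 0, 0],
  [1, 0, 0, 0, 0, 0, 0],
  [1, 0, 0, 0, 0, 0, 0],
], newtons=60)

```text
time_s: 12.38
ee_pos: [453.6, 81.1, 101.1]
tool_rot: [0.999, -0.048, 0.002, -0.0]
wrist_force: [0.6, -0.1, -1.7]
gripper_width: 14.6
```

Run:
```python
from h import *
go(cw((85,-1,101)),np.rad2deg(YAW))
print(wc(state()["ee_pos"]))
```

```text
pos [453.6  81.1 101.1] ang -5.47 q [ 0.18  0.17 -0.6   0.8  -0.    1.84] W 14.6 F [ 0.6 -0.1 -1.7] t 12.38
 turn units [-0.01 -0.02 -0.01]  shift units now [ 2.065 -0.012  0.009] after [ 2.065e+00 -9.000e-03  1.000e-03] world mm [ 1.234e+02 -1.110e+01 -1.000e-01]
[-38.88013571  -1.54919996]
```

Gripped; slide the door.

>>> drive_tool([
  [1, 0.3, 0, 0, 0, 0, 0],
  [1, 0.35, 0, 0, 0, 0, 0],
  [1, 0.35, 0, 0, 0, 0, 0],
  [1, 0.35, 0, 0, 0, 0, 0],
  [1, 0.3, 0, 0, 0, 0, 0],
  [1, 0.25, 0, 0, 0, 0, 0],
])

```text
time_s: 13.12
ee_pos: [564.5, 70.3, 101.1]
tool_rot: [0.999, -0.047, -0.003, -0.001]
wrist_force: [-1.8, -0.1, 2.4]
gripper_width: 14.8
```

Run:
```python
from h import *
go(cw((86,-1.5,101)),np.rad2deg(YAW))
print(wc(state()["ee_pos"]))
```

```text
pos [564.5  70.3 101.1] ang -5.43 q [ 0.12  0.36 -0.34  0.88  0.    1.79] W 14.8 F [-1.8 -0.1  2.4] t 13.12
 turn units [-0.01  0.03 -0.  ]  shift units now [ 0.225 -0.006 -0.   ] after [ 0.225 -0.006  0.001] world mm [13.5 -0.9 -0.1]
[72.49359848 -1.83827505]
```

>>> drive_tool([
  [1, 0.15, 0, 0, 0, 0, 0],
  [1, 0.1, 0, 0, 0, 0.03, 0],
  [1, 0.08, 0, 0, 0, 0, 0],
  [1, 0.08, 0, 0, 0, 0, 0],
])

```text
time_s: 13.62
ee_pos: [578.2, 69.0, 101.0]
tool_rot: [0.999, -0.047, -0.011, -0.002]
wrist_force: [-17.8, 2.1, 17.0]
gripper_width: 14.6
```

Run:
```python
from h import *
go(cw((86,-1.5,101)),np.rad2deg(YAW))
print(wc(state()["ee_pos"]))
```

```text
pos [578.2  69.  101. ] ang -5.37 q [ 0.12  0.4  -0.29  0.91  0.01  1.78] W 14.6 F [-17.8   2.1  17. ] t 13.62
 turn units [-0.01  0.12  0.  ]  shift units now [-0.005 -0.006  0.   ] after [-0.005 -0.006  0.   ] world mm [-0.2  0.4 -0. ]
[86.27400466 -1.88335681]
```

>>> drive_tool([
  [0.4, 0, 0, 0, 0, 0, 0],
  [0.2, 0, 0, 0, 0, 0, 0],
  [0.2, 0, 0, 0, 0, 0, 0],
  [0.2, 0, 0, -0.4, 0, 0.1, 0],
  [0.1, 0, 0, -0.7, 0, 0, 0],
  [0, 0, 0, -0.8, 0, 0, 0],
  [0, 0, 0, 0, 0, 0, 0],
])

```text
time_s: 14.5
ee_pos: [579.9, 68.9, 223.3]
tool_rot: [0.999, -0.047, 0.002, -0.001]
wrist_force: [-0.8, -0.2, 0.6]
gripper_width: 85.3
```

Run:
```python
from h import *
im=get_image("top");save(im,"g_top.png",(140,110,420,290),2.8)
W=cloud(im);m=(W[...,2]>95)&(W[...,2]<112)&(W[...,1]>-10)&(W[...,1]<140)&(W[...,0]<640)&(W[...,0]>540)
p=W[m]
if m.sum()>20: print(m.sum(),wc(p.mean(0)))
for b in locs(im): print(b)
go([417.5,-314.3,190],96.2)
```

```text
91 [ 83.89556297 -21.53585337]
([635.0999755859375, -284.3999938964844], [643.5, -278.5], [68, 25], 33.2, np.int32(88), [171.0, 140.0, 70.0])
([575.0, -416.79998779296875], [574.7, -416.8], [35, 75], -16.1, np.int32(262), [170.0, 126.0, 85.0])
([520.7999877929688, -313.1000061035156], [520.9, -313.0], [74, 35], 24.5, np.int32(258), [173.0, 129.0, 87.0])
([480.20001220703125, -438.3999938964844], [480.4, -437.8], [74, 37], 19.2, np.int32(267), [169.0, 126.0, 85.0])
([418.0, -314.3999938964844], [417.6, -314.1], [74, 35], 6.6, np.int32(261), [173.0, 129.0, 88.0])
pos [578.8  68.8 221.1] ang -5.34 q [ 0.12  0.29 -0.14  1.13  0.    1.78] W 85.5 F [ 0.1  0.  -0.4] t 14.55
 turn units [-1.000e-02 -1.000e-02 -1.015e+01]  shift units now [-2.083  6.609  0.502] after [-6.057 -3.362  0.519] world mm [-161.3 -383.1  -31.1]
```

View pics/g_top.png

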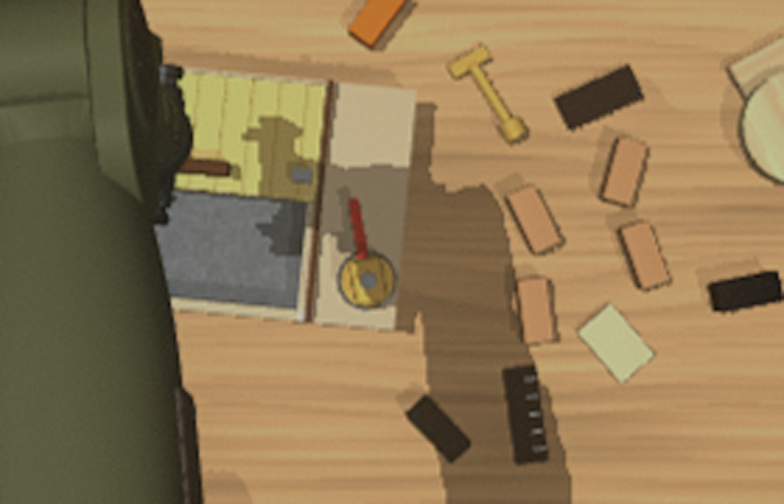

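>>> drive_tool([
  [0, 0, 0, 0, 0, 0, -0.92],
  [0, 0, 0, 0, 0, 0, -0.92],
  [0, 0, 0, 0, 0, 0, -0.92],
  [0, 0, 0, 0, 0, 0, -0.92],
  [0, 0, 0, 0, 0, 0, -0.92],
  [0, 0, 0, 0, 0, 0, -0.92],
  [0, 0, 0, 0, 0, 0, -0.92],
  [0, 0, 0, 0, 0, 0, -0.92],
  [0, 0, 0, 0, 0, 0, -0.92],
  [0, 0, 0, 0, 0, 0, -0.92],
  [0, 0, 0, 0, 0, 0, -0.92],
])

```text
time_s: 15.92
ee_pos: [572.7, 67.9, 216.5]
tool_rot: [0.648, 0.762, -0.002, -0.003]
wrist_force: [0.6, -0.6, 0.2]
gripper_width: 85.6
```

>>> drive_tool([
  [0, -0.75, -0.42, 0, 0, 0, 0],
  [0, -0.75, -0.42, 0, 0, 0, 0],
  [0, -0.75, -0.42, 0, 0, 0, 0],
  [0, -0.75, -0.42, 0, 0, 0, 0],
  [0, -0.75, -0.42, 0, 0, 0, 0],
  [0, -0.75, -0.42, 0, 0, 0, 0],
  [0, -0.75, -0.42, 0.1, 0, 0, 0],
  [0, -0.6, -0.34, 0.2, 0, 0, 0],
])

```text
time_s: 16.92
ee_pos: [429.9, -318.4, 196.2]
tool_rot: [0.645, 0.764, -0.003, -0.003]
wrist_force: [1.2, 0.8, 0.1]
gripper_width: 85.2
```

Run:
```python
from h import *
im=get_image("top")
for b in locs(im): print(b)
go([417.6,-314.3,100],96.4)
```

```text
([638.5, -282.3999938964844], [647.3, -275.5], [78, 24], 33.2, np.int32(94), [162.0, 133.0, 66.0])
([575.0999755859375, -416.70001220703125], [575.0, -416.5], [36, 75], -16.2, np.int32(263), [158.0, 117.0, 79.0])
([520.9000244140625, -313.29998779296875], [520.9, -313.0], [74, 35], 24.5, np.int32(257), [159.0, 119.0, 80.0])
([443.20001220703125, -310.1000061035156], [442.3, -311.2], [24, 35], -81.9, np.int32(80), [150.0, 112.0, 76.0])
pos [ 427.6 -321.8  194.3] ang 99.52 q [-0.64  0.23 -0.29  1.06 -0.01 -0.81] W 85.6 F [-1.  -3.5 -0.7] t 16.98
 turn units [-0.07  0.01  0.31]  shift units now [ 0.153 -0.126  1.574] after [ 0.144 -0.152  1.572] world mm [-10.    7.5 -94.3]
```

>>> drive_tool([
  [0, 0.1, -0.13, 0.2, -0.07, 0.01, 0.31],
  [0, 0.04, -0.02, 0.6, 0, 0, 0],
  [0, 0, 0, 0.6, 0, 0, 0],
  [0, 0, 0, 0, 0, 0, 0],
])

```text
time_s: 17.48
ee_pos: [414.3, -315.2, 107.1]
tool_rot: [0.669, 0.743, 0.0, -0.001]
wrist_force: [-0.7, 0.4, 1.0]
gripper_width: 85.3
```

Run:
```python
from h import *
im=get_image("wrist");save(im,"i_wrist.png")
print(locs(im,zlo=24,zhi=42))
go([417.6,-314.3,24],96.4)
```

```text
[([414.70001220703125, -319.1000061035156], [416.6, -318.9], [74, 33], 6.8, np.int32(4698), [160.0, 123.0, 91.0]), ([472.79998779296875, -442.5], [476.8, -440.4], [71, 37], 19.2, np.int32(3725), [174.0, 135.0, 100.0]), ([510.20001220703125, -320.29998779296875], [513.3, -319.7], [66, 35], 25.4, np.int32(2709), [168.0, 129.0, 96.0]), ([584.7000122070312, -435.79998779296875], [582.4, -437.0], [20, 13], 5.8, np.int32(187), [174.0, 134.0, 99.0])]
pos [ 415.5 -316.   108.7] ang 96.05 q [-0.65  0.27 -0.45  0.85  0.   -0.76] W 85.9 F [ 0.5 -0.8  0.9] t 17.52
 turn units [ 0.01 -0.   -0.03]  shift units now [0.024 0.036 1.412] after [0.024 0.038 1.412] world mm [  2.1   1.7 -84.7]
```

View pics/i_wrist.png

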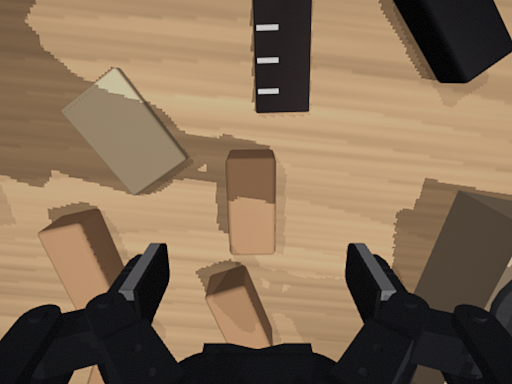

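>>> drive_tool([
  [0, 0.02, 0.03, 0.45, 0, 0, 0],
  [0, 0, 0, 0.45, 0, 0, 0],
  [0, 0, 0, 0.45, 0, 0, 0],
  [0, 0, 0, 0, 0, 0, 0],
])

```text
time_s: 18.02
ee_pos: [422.6, -317.6, 33.2]
tool_rot: [0.668, 0.744, 0.001, 0.006]
wrist_force: [-0.8, -0.2, -0.5]
gripper_width: 85.0
```

Run:
```python
from h import *
go([417.4,-315.3,23],96.4)
```

```text
pos [ 422.6 -317.6   33.2] ang 96.11 q [-0.65  0.36 -0.52  0.68  0.   -0.75] W 85.0 F [-0.8 -0.2 -0.5] t 18.02
 turn units [ 0.05  0.04 -0.03]  shift units now [ 0.049 -0.083  0.169] after [ 0.048 -0.081  0.17 ] world mm [ -5.2   2.3 -10.2]
```

>>> drive_tool([
  [0, 0.04, -0.08, 0.18, 0.05, 0.04, 0],
  [0.3, 0, 0, 0, 0, 0, 0],
  [0.6, 0, 0, 0, 0, 0, 0],
  [1, 0, 0, 0, 0, 0, 0],
  [1, 0, 0, 0, 0, 0, 0],
  [1, 0, 0, 0, 0, 0, 0],
  [1, 0, 0, 0, 0, 0, 0],
], newtons=60)

```text
time_s: 18.9
ee_pos: [420.4, -317.9, 26.8]
tool_rot: [0.668, 0.744, 0.0, 0.003]
wrist_force: [-0.1, -0.6, -1.0]
gripper_width: 32.8
```

>>> drive_tool([
  [1, 0, 0, -0.3, 0, 0, 0],
  [1, 0, 0, -0.6, 0, 0, 0],
  [1, 0, 0, -0.9, 0, 0, 0],
  [1, 0, 0, -0.9, 0, 0, 0],
  [1, 0, 0, -0.5, 0, 0, 0],
  [1, 0, 0, 0, 0, 0, 0],
])

```text
time_s: 19.65
ee_pos: [418.1, -316.1, 222.7]
tool_rot: [0.668, 0.744, 0.0, 0.001]
wrist_force: [0.7, -0.7, -1.4]
gripper_width: 33.3
```

Run:
```python
from h import *
im=get_image("wrist");save(im,"j_wrist.png")
go(cw((-5,-87,200)),84.6)
```

```text
pos [ 417.5 -315.6  221.2] ang 96.12 q [-0.65  0.18 -0.28  1.11 -0.   -0.75] W 32.9 F [ 0.5 -0.5 -1.4] t 19.7
 turn units [-0.   -0.    1.15]  shift units now [5.002 1.573 0.353] after [5.215 0.543 0.353] world mm [ 61.9 308.5 -21.2]
```

View pics/j_wrist.png

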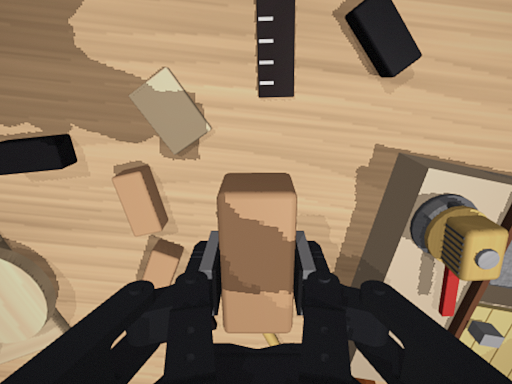

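>>> drive_tool([
  [1, 0, 0, 0, 0, 0, 0.6],
  [1, 0, 0, 0, 0, 0, 0.55],
  [1, 0.8, 0.08, 0, 0, 0, 0],
  [1, 0.85, 0.09, 0, 0, 0, 0],
  [1, 0.85, 0.09, 0, 0, 0, 0],
  [1, 0.85, 0.09, 0, 0, 0, 0],
  [1, 0.85, 0.09, 0, 0, 0, 0],
  [1, 0.6, 0.08, 0, 0, 0, 0],
  [1, 0, 0, 0, 0, 0, 0],
])

```text
time_s: 20.82
ee_pos: [470.1, -21.4, 202.7]
tool_rot: [0.743, 0.669, -0.006, -0.012]
wrist_force: [0.9, -1.5, -1.3]
gripper_width: 33.4
```

Run:
```python
from h import *
go(cw((-5,-87,100)),84.6)
```

```text
pos [470.1 -21.4 202.7] ang 84.05 q [-0.05  0.12 -0.4   1.07  0.01  0.05] W 33.4 F [ 0.9 -1.5 -1.3] t 20.82
 turn units [-0.15 -0.04 -0.05]  shift units now [0.242 0.174 1.71 ] after [0.252 0.132 1.712] world mm [   9.3   14.3 -102.7]
```

>>> drive_tool([
  [1, 0.25, 0.14, 0.3, -0.15, -0.04, -0.05],
  [1, 0, 0, 0.6, 0, 0, 0],
  [1, 0, 0, 0.6, 0, 0, 0],
  [1, 0, 0, 0, 0, 0, 0],
])

```text
time_s: 21.32
ee_pos: [475.2, -9.4, 105.2]
tool_rot: [0.74, 0.672, -0.004, -0.002]
wrist_force: [-1.6, 0.7, -0.9]
gripper_width: 32.9
```

Run:
```python
from h import *
go(cw((-5,-87,54)),84.6)
```

```text
pos [475.2  -9.4 105.2] ang 84.5 q [-0.02  0.2  -0.55  0.83 -0.    0.08] W 32.9 F [-1.6  0.7 -0.9] t 21.32
 turn units [-0.04  0.02 -0.01]  shift units now [0.047 0.071 0.852] after [0.044 0.064 0.853] world mm [  4.1   2.3 -51.2]
```

>>> drive_tool([
  [1, 0.05, 0.06, 0.25, -0.04, 0, 0],
  [1, 0, 0, 0.25, 0, 0, 0],
  [1, 0, -0.03, 0.25, 0, 0, 0],
  [1, 0, 0, 0, 0, 0, 0],
])

```text
time_s: 21.82
ee_pos: [477.3, -8.8, 59.9]
tool_rot: [0.741, 0.671, -0.002, 0.001]
wrist_force: [-1.0, -0.1, -0.7]
gripper_width: 33.3
```

Run:
```python
from h import *
go(cw((-5,-87,53)),84.6)
```

```text
pos [477.3  -8.8  59.9] ang 84.35 q [-0.02  0.26 -0.6   0.71 -0.    0.08] W 33.3 F [-1.  -0.1 -0.7] t 21.82
 turn units [-0.    0.02 -0.03]  shift units now [0.032 0.03  0.114] after [0.031 0.03  0.114] world mm [ 2.   1.7 -6.9]
```

>>> drive_tool([
  [1, 0.02, 0.02, 0.09, 0, 0, 0],
  [1, 0, 0, 0, 0, 0, 0],
  [0.47, 0, 0, 0, 0, 0, 0],
  [0.47, 0, 0, 0, 0, 0, 0],
  [0.47, 0, 0, -0.25, 0, 0, 0],
  [0.47, 0, 0, -0.5, 0, 0, 0],
  [0.47, 0, 0, -0.9, 0, 0, 0],
  [0, 0, 0, -0.9, 0, 0, 0],
  [0, 0, 0, 0, 0, 0, 0],
])

```text
time_s: 22.95
ee_pos: [480.2, -7.0, 218.0]
tool_rot: [0.741, 0.671, 0.0, 0.003]
wrist_force: [0.0, 0.5, -0.6]
gripper_width: 79.4
```

Run:
```python
from h import *
im=get_image("wrist");save(im,"k_wrist.png")
for b in locs(get_image("top")): print(b)
go([520.9,-313.5,200],114.7)
```

```text
([638.9000244140625, -281.8999938964844], [646.8, -276.4], [76, 25], 33.2, np.int32(100), [161.0, 131.0, 66.0])
([574.9000244140625, -416.6000061035156], [575.1, -416.2], [37, 75], -15.9, np.int32(265), [159.0, 118.0, 79.0])
([520.5, -313.20001220703125], [521.3, -313.3], [74, 36], 26.1, np.int32(256), [162.0, 121.0, 82.0])
([480.20001220703125, -438.5], [480.4, -437.8], [74, 37], 19.2, np.int32(267), [159.0, 118.0, 79.0])
pos [477.8  -7.  214. ] ang 84.36 q [-0.01  0.11 -0.39  1.08 -0.    0.09] W 85.2 F [-0.1  0.8  0.2] t 23.05
 turn units [-0.01  0.02 -3.03]  shift units now [-5.011  1.218  0.254] after [-4.941 -1.481  0.233] world mm [  43.1 -306.5  -14. ]
```

View pics/k_wrist.png

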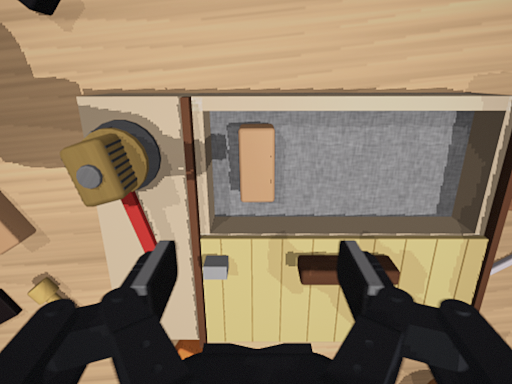

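>>> drive_tool([
  [0, 0, 0, 0, 0, 0, -0.76],
  [0, 0, 0, 0, 0, 0, -0.76],
  [0, 0, 0, 0, 0, 0, -0.76],
  [0, 0, 0, 0, 0, 0, -0.76],
  [0, -0.8, -0.25, 0, 0, 0, 0],
  [0, -0.82, -0.25, 0, 0, 0, 0],
  [0, -0.82, -0.25, 0, 0, 0, 0],
  [0, -0.82, -0.25, 0, 0, 0, 0],
  [0, -0.82, -0.25, 0, 0, 0, 0],
  [0, -0.82, -0.25, 0.2, 0, 0, 0],
  [0, 0, 0, 0, 0, 0, 0],
])

```text
time_s: 24.42
ee_pos: [514.7, -316.4, 184.3]
tool_rot: [0.53, 0.848, -0.006, -0.013]
wrist_force: [0.6, 1.0, -0.6]
gripper_width: 85.4
```

Run:
```python
from h import *
im=get_image("wrist");print(locs(im,zlo=24,zhi=42))
go([520.9,-313.5,100],114.7)
```

```text
[([480.20001220703125, -441.70001220703125], [481.5, -441.0], [73, 35], 19.4, np.int32(3719), [132.0, 100.0, 73.0]), ([520.5, -318.5], [521.2, -318.1], [73, 33], 25.6, np.int32(2667), [194.0, 154.0, 117.0]), ([573.5, -419.8999938964844], [574.5, -420.1], [34, 75], -16.0, np.int32(2747), [188.0, 147.0, 110.0]), ([622.0999755859375, -297.3999938964844], [621.8, -296.9], [22, 17], 30.0, np.int32(260), [183.0, 152.0, 91.0])]
pos [ 514.7 -314.8  184.8] ang 116.11 q [-0.54  0.37 -0.11  1.11 -0.01 -1.  ] W 85.0 F [ 0.2  0.7 -0.6] t 24.48
 turn units [-0.14 -0.09  0.14]  shift units now [-0.05   0.137  1.409] after [-0.024  0.104  1.413] world mm [  6.2   1.3 -84.8]
```

>>> drive_tool([
  [0, -0.03, 0.1, 0.3, -0.14, -0.09, 0.14],
  [0, 0, 0, 0.5, 0, 0, 0],
  [0, 0, 0, 0.5, 0, 0, 0],
  [0, 0, 0, 0.5, 0, 0, 0],
  [0, 0, 0, 0, 0, 0, 0],
])

```text
time_s: 25.1
ee_pos: [517.3, -305.3, 71.7]
tool_rot: [0.537, 0.843, 0.001, -0.004]
wrist_force: [-0.2, 0.3, -0.6]
gripper_width: 85.4
```

Run:
```python
from h import *
go([520.9,-315.3,24],114.7)
```

```text
pos [ 517.3 -305.3   71.7] ang 114.98 q [-0.53  0.45 -0.28  0.85  0.   -0.97] W 85.4 F [-0.2  0.3 -0.6] t 25.1
 turn units [-0.01 -0.05  0.03]  shift units now [-0.183 -0.015  0.794] after [-0.176 -0.016  0.795] world mm [  3.6 -10.  -47.7]
```

>>> drive_tool([
  [0, -0.18, -0.01, 0.15, 0, -0.05, 0],
  [0, 0, 0, 0.35, 0, 0, 0],
  [0, 0, 0, 0.3, 0, 0, 0],
  [0, 0, 0, 0, 0, 0, 0],
])

```text
time_s: 25.6
ee_pos: [524.5, -316.7, 25.7]
tool_rot: [0.537, 0.844, -0.001, 0.003]
wrist_force: [-0.5, 0.2, 0.9]
gripper_width: 85.5
```

Run:
```python
from h import *
go([520.9,-315.3,24],114.7)
```

```text
pos [ 524.5 -316.7   25.7] ang 115.09 q [-0.54  0.51 -0.31  0.75 -0.   -0.98] W 85.5 F [-0.5  0.2  0.9] t 25.6
 turn units [0.01 0.04 0.04]  shift units now [ 0.046 -0.045  0.028] after [ 0.046 -0.045  0.028] world mm [-3.6  1.4 -1.7]
```

>>> drive_tool([
  [0.2, 0.03, -0.05, 0.02, 0, 0.04, 0.04],
  [0.5, 0, 0, 0, 0, 0, 0],
  [1, 0, 0, 0, 0, 0, 0],
  [1, 0, 0, 0, 0, 0, 0],
  [1, 0, 0, 0, 0, 0, 0],
  [1, 0, 0, 0, 0, 0, 0],
])

```text
time_s: 26.35
ee_pos: [522.4, -317.5, 27.0]
tool_rot: [0.54, 0.842, 0.001, 0.002]
wrist_force: [0.5, -0.5, -0.7]
gripper_width: 32.8
```

>>> drive_tool([
  [1, 0, 0, -0.3, 0, 0, 0],
  [1, 0, 0, -0.6, 0, 0, 0],
  [1, 0, 0, -0.9, 0, 0, 0],
  [1, 0, 0, -0.9, 0, 0, 0],
  [1, 0, 0, -0.5, 0, 0, 0],
  [1, 0, 0, 0, 0, 0, 0],
])

```text
time_s: 27.1
ee_pos: [521.3, -317.0, 230.6]
tool_rot: [0.54, 0.842, 0.001, 0.003]
wrist_force: [0.4, -0.8, -1.4]
gripper_width: 33.0
```

Run:
```python
from h import *
im=get_image("wrist");save(im,"l_wrist.png")
go(cw((-5,-29,200)),84.6)
```

```text
pos [ 520.8 -316.7  229.1] ang 114.66 q [-0.55  0.34 -0.06  1.17  0.   -0.98] W 32.8 F [-0.4 -0.4 -0.8] t 27.15
 turn units [0.02 0.01 3.01]  shift units now [5.815 2.008 0.476] after [ 6.038 -1.173  0.484] world mm [-36.  367.3 -29.1]
```

View pics/l_wrist.png

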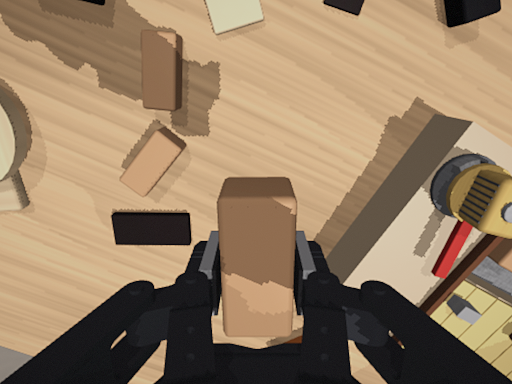

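>>> drive_tool([
  [1, 0, 0, 0, 0, 0, 0.75],
  [1, 0, 0, 0, 0, 0, 0.75],
  [1, 0, 0, 0, 0, 0, 0.75],
  [1, 0, 0, 0, 0, 0, 0.75],
  [1, 0.8, -0.17, 0, 0, 0, 0],
  [1, 0.86, -0.17, 0, 0, 0, 0],
  [1, 0.86, -0.17, 0, 0, 0, 0],
  [1, 0.86, -0.17, 0, 0, 0, 0],
  [1, 0.86, -0.17, 0, 0, 0, 0],
  [1, 0.86, -0.17, 0, 0, 0, 0],
  [1, 0.75, -0.14, 0, 0, 0, 0],
  [1, 0, 0, 0, 0, 0, 0],
])

```text
time_s: 28.65
ee_pos: [477.6, 53.2, 211.3]
tool_rot: [0.746, 0.666, -0.006, -0.012]
wrist_force: [0.8, -1.0, -0.4]
gripper_width: 33.1
```

Run:
```python
from h import *
go(cw((-5,-29,100)),84.6)
```

```text
pos [477.6  53.2 211.3] ang 83.5 q [ 0.1   0.13 -0.37  1.1   0.01  0.22] W 33.1 F [ 0.8 -1.  -0.4] t 28.65
 turn units [-0.15 -0.03 -0.11]  shift units now [-0.04   0.172  1.851] after [-0.032  0.123  1.855] world mm [   7.2   -2.6 -111.3]
```

>>> drive_tool([
  [1, -0.03, 0.12, 0.3, -0.15, -0.03, -0.11],
  [1, 0, 0, 0.6, 0, 0, 0],
  [1, 0, 0, 0.6, 0, 0, 0],
  [1, 0, 0, 0.2, 0, 0, 0],
  [1, 0, 0, 0, 0, 0, 0],
])

```text
time_s: 29.28
ee_pos: [481.1, 47.2, 102.8]
tool_rot: [0.74, 0.673, -0.003, -0.001]
wrist_force: [-0.5, 0.7, 0.2]
gripper_width: 33.1
```

Run:
```python
from h import *
go(cw((-5,-29,54)),84.6)
```

```text
pos [481.1  47.2 102.8] ang 84.56 q [ 0.1   0.22 -0.53  0.83 -0.    0.19] W 33.1 F [-0.5  0.7  0.2] t 29.27
 turn units [-0.03  0.02 -0.  ]  shift units now [0.064 0.061 0.812] after [0.062 0.057 0.813] world mm [  3.7   3.4 -48.8]
```

>>> drive_tool([
  [1, 0.06, 0.05, 0.25, -0.03, 0.02, 0],
  [1, 0, 0, 0.25, 0, 0, 0],
  [1, 0, -0.03, 0.25, 0, 0, 0],
  [1, 0, 0, 0, 0, 0, 0],
])

```text
time_s: 29.78
ee_pos: [484.8, 49.9, 58.8]
tool_rot: [0.74, 0.672, 0.002, 0.001]
wrist_force: [-0.4, 0.1, -1.3]
gripper_width: 33.0
```

Run:
```python
from h import *
go(cw((-5,-29,54)),84.6)
```

```text
pos [484.8  49.9  58.8] ang 84.48 q [ 0.1   0.27 -0.58  0.71 -0.    0.2 ] W 33.0 F [-0.4  0.1 -1.3] t 29.77
 turn units [ 0.02 -0.   -0.01]  shift units now [ 0.012 -0.002  0.081] after [ 0.012 -0.002  0.081] world mm [-0.   0.7 -4.8]
```

>>> drive_tool([
  [1, 0.01, 0, 0.08, 0, 0, 0],
  [1, 0, 0, 0, 0, 0, 0],
  [0.47, 0, 0, 0, 0, 0, 0],
  [0.47, 0, 0, 0, 0, 0, 0],
  [0.47, 0, 0, -0.25, 0, 0, 0],
  [0.47, 0, 0, -0.5, 0, 0, 0],
  [0.47, 0, 0, -0.9, 0, 0, 0],
  [0, 0, 0, -0.9, 0, 0, 0],
  [0, 0, 0, 0, 0, 0, 0],
])

```text
time_s: 30.9
ee_pos: [485.3, 50.6, 217.3]
tool_rot: [0.74, 0.672, 0.004, 0.003]
wrist_force: [1.1, -0.1, -0.1]
gripper_width: 79.5
```

Run:
```python
from h import *
im=get_image("wrist");save(im,"m_wrist.png")
for b in locs(get_image("top")): print(b)
go([480.5,-439.5,200],109.3)
```

```text
([636.0999755859375, -283.5], [642.5, -276.2], [71, 25], 38.2, np.int32(89), [162.0, 132.0, 67.0])
([575.2000122070312, -416.79998779296875], [575.3, -416.4], [36, 74], -15.9, np.int32(264), [160.0, 119.0, 80.0])
([480.5, -438.20001220703125], [480.5, -437.9], [74, 37], 19.2, np.int32(270), [159.0, 118.0, 79.0])
pos [482.9  50.3 213.2] ang 84.49 q [ 0.1   0.12 -0.38  1.07 -0.    0.2 ] W 85.4 F [-1.  -0.3 -1.3] t 31.0
 turn units [ 0.02  0.   -2.48]  shift units now [-8.129  0.743  0.218] after [-7.691 -2.736  0.22 ] world mm [  -2.4 -489.8  -13.2]
```

View pics/m_wrist.png

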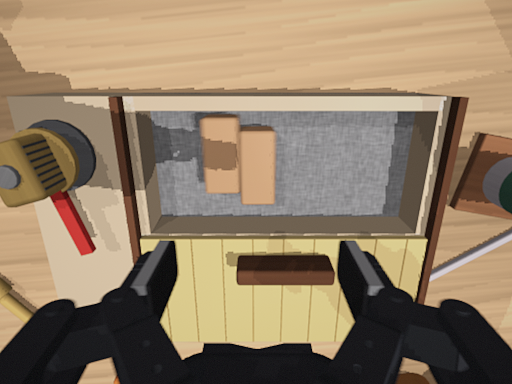

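```bash
cat >> h.py <<'E'
def incubby(im):
    W=cloud(im);d=W[...,:2]-CU;c,s=np.cos(YAW),np.sin(YAW)
    x=c*d[...,0]+s*d[...,1];y=-s*d[...,0]+c*d[...,1]
    m=(W[...,2]>48)&(W[...,2]<75)&(abs(x)<57)&(abs(y)<128)
    n,l,st,_=cv2.connectedComponentsWithStats(m.astype(np.uint8))
    for i in range(1,n):
        if st[i,4]>100:
            k=l==i;p=np.stack([x[k],y[k]],-1).astype(np.float32)
            r=cv2.minAreaRect(p);print("cubby blob",st[i,4],np.round(r[0],1),np.round(r[1],0),round(r[2],1),"z",np.round(np.nanpercentile(W[...,2][k],[5,50,95]),1))
E
python3 - <<'E'
from h import *
incubby(get_image("wrist"))
E
```

```text
cubby blob 5519 [-12.1 -38.5] [68. 86.] 85.9 z [54.9 56.6 57.8]
```

>>> drive_tool([
  [0, 0, 0, 0, 0, 0, -0.62],
  [0, 0, 0, 0, 0, 0, -0.62],
  [0, 0, 0, 0, 0, 0, -0.62],
  [0, 0, 0, 0, 0, 0, -0.62],
  [0, -0.8, -0.3, 0, 0, 0, 0],
  [0, -0.85, -0.3, 0, 0, 0, 0],
  [0, -0.85, -0.3, 0, 0, 0, 0],
  [0, -0.85, -0.3, 0, 0, 0, 0],
  [0, -0.85, -0.3, 0, 0, 0, 0],
  [0, -0.85, -0.3, 0, 0, 0, 0],
  [0, -0.85, -0.3, 0, 0, 0, 0],
  [0, -0.85, -0.3, 0, 0, 0, 0],
])

```text
time_s: 32.55
ee_pos: [474.5, -386.0, 190.1]
tool_rot: [0.569, 0.822, -0.006, -0.017]
wrist_force: [1.2, -0.8, 1.1]
gripper_width: 85.4
```

Run:
```python
from h import *
im=get_image("wrist");print(locs(im,zlo=24,zhi=42))
go([480.5,-439.8,100],109.3)
```

```text
[([479.70001220703125, -443.1000061035156], [481.0, -442.6], [73, 34], 19.2, np.int32(2781), [172.0, 134.0, 100.0]), ([570.0999755859375, -419.20001220703125], [573.5, -421.2], [34, 76], -16.0, np.int32(1963), [182.0, 142.0, 106.0]), ([620.7999877929688, -299.1000061035156], [621.0, -298.9], [23, 18], 33.1, np.int32(221), [175.0, 144.0, 85.0])]
pos [ 474.1 -392.6  189.4] ang 110.39 q [-0.68  0.4  -0.07  1.13 -0.02 -1.04] W 85.9 F [ 1.2 -5.6  0.6] t 32.6
 turn units [-0.18 -0.09  0.11]  shift units now [-0.799 -0.128  1.483] after [-0.779 -0.159  1.491] world mm [  6.4 -47.2 -89.4]
```

>>> drive_tool([
  [0, -0.75, -0.16, 0.2, -0.18, -0.09, 0.11],
  [0, 0, 0, 0.4, 0, 0, 0],
  [0, 0, 0, 0.4, 0, 0, 0],
  [0, 0, 0, 0, 0, 0, 0],
])

```text
time_s: 33.1
ee_pos: [476.0, -438.4, 119.2]
tool_rot: [0.581, 0.814, 0.001, -0.006]
wrist_force: [-0.3, -0.2, -0.3]
gripper_width: 85.4
```

Run:
```python
from h import *
im=get_image("wrist");print(locs(im,zlo=24,zhi=42))
go([480.5,-440,24],109.3)
```

```text
[([478.70001220703125, -444.29998779296875], [480.4, -443.8], [74, 33], 19.2, np.int32(4284), [173.0, 135.0, 101.0]), ([571.0, -422.6000061035156], [572.7, -422.8], [35, 76], -16.0, np.int32(3110), [165.0, 127.0, 94.0])]
pos [ 476.6 -438.8  120.5] ang 109.03 q [-0.74  0.48 -0.1   1.    0.   -1.08] W 85.9 F [0.2 0.2 0.1] t 33.15
 turn units [-0.02 -0.05 -0.03]  shift units now [-0.055  0.061  1.608] after [-0.041  0.055  1.609] world mm [  3.9  -1.2 -96.5]
```

>>> drive_tool([
  [0, -0.04, 0.05, 0.3, -0.02, -0.05, -0.03],
  [0, 0, 0, 0.5, 0, 0, 0],
  [0, 0, 0, 0.4, 0, 0, 0],
  [0, 0, 0, 0.2, 0, 0, 0],
  [0, 0, 0, 0, 0, 0, 0],
])

```text
time_s: 33.78
ee_pos: [483.0, -440.2, 39.1]
tool_rot: [0.577, 0.816, -0.0, 0.002]
wrist_force: [-0.3, 0.3, 0.5]
gripper_width: 85.5
```

Run:
```python
from h import *
go([480.5,-440.5,24],109.3)
```

```text
pos [ 483.  -440.2   39.1] ang 109.46 q [-0.74  0.56 -0.19  0.82  0.   -1.08] W 85.5 F [-0.3  0.3  0.5] t 33.77
 turn units [0.01 0.02 0.02]  shift units now [ 0.01  -0.042  0.252] after [ 0.009 -0.042  0.252] world mm [ -2.5  -0.3 -15.1]
```

>>> drive_tool([
  [0, 0.01, -0.04, 0.13, 0, 0, 0],
  [0, 0, -0.01, 0.12, 0, 0, 0],
  [0.5, 0, 0, 0, 0, 0, 0],
  [1, 0, 0, 0, 0, 0, 0],
  [1, 0, 0, 0, 0, 0, 0],
  [1, 0, 0, 0, 0, 0, 0],
  [1, 0, 0, 0, 0, 0, 0],
])

```text
time_s: 34.65
ee_pos: [481.6, -442.3, 26.7]
tool_rot: [0.577, 0.816, -0.001, 0.005]
wrist_force: [0.6, -0.9, -0.7]
gripper_width: 32.7
```

>>> drive_tool([
  [1, 0, 0, -0.3, 0, 0, 0],
  [1, 0, 0, -0.6, 0, 0, 0],
  [1, 0, 0, -0.9, 0, 0, 0],
  [1, 0, 0, -0.9, 0, 0, 0],
  [1, 0, 0, -0.5, 0, 0, 0],
  [1, 0, 0, 0, 0, 0, 0],
])

```text
time_s: 35.4
ee_pos: [479.8, -440.6, 229.9]
tool_rot: [0.577, 0.816, -0.001, 0.006]
wrist_force: [0.3, -0.2, -0.8]
gripper_width: 33.0
```

Run:
```python
from h import *
im=get_image("wrist");save(im,"n_wrist.png")
go(cw((-5,92,200)),84.6)
```

```text
pos [ 479.3 -440.1  228.3] ang 109.46 q [-0.74  0.41  0.04  1.19  0.   -1.08] W 32.7 F [-0.   0.1 -1.1] t 35.45
 turn units [0.04 0.04 2.49]  shift units now [9.514 3.657 0.41 ] after [10.167 -0.679  0.472] world mm [ 16.8 611.2 -28.3]
```

View pics/n_wrist.png

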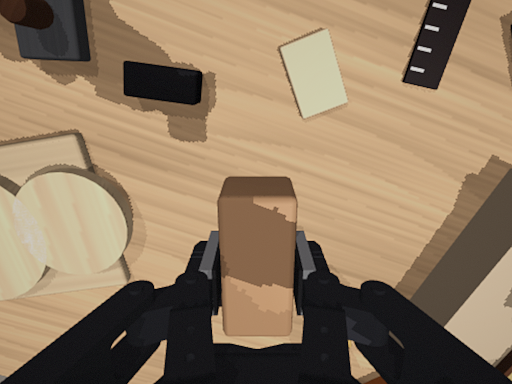

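>>> drive_tool([
  [1, 0, 0, 0, 0.04, 0.04, 0.83],
  [1, 0, 0, 0, 0, 0, 0.83],
  [1, 0, 0, 0, 0, 0, 0.83],
  [1, 0.85, -0.05, 0, 0, 0, 0],
  [1, 0.85, -0.05, 0, 0, 0, 0],
  [1, 0.85, -0.05, 0, 0, 0, 0],
  [1, 0.85, -0.05, 0, 0, 0, 0],
  [1, 0.85, -0.05, 0, 0, 0, 0],
  [1, 0.85, -0.05, 0, 0, 0, 0],
  [1, 0.85, -0.05, 0, 0, 0, 0],
  [1, 0.85, -0.05, 0, 0, 0, 0],
  [1, 0.85, -0.05, 0, 0, 0, 0],
])

```text
time_s: 36.95
ee_pos: [492.1, 34.4, 210.6]
tool_rot: [0.747, 0.664, -0.007, -0.014]
wrist_force: [1.5, 0.6, -0.1]
gripper_width: 33.3
```

Run:
```python
from h import *
go(cw((-5,92,200)),84.6)
```

```text
pos [492.1  34.4 210.6] ang 83.28 q [ 0.06  0.16 -0.34  1.1   0.01  0.18] W 33.3 F [ 1.5  0.6 -0.1] t 36.95
 turn units [-0.18 -0.05 -0.13]  shift units now [ 2.268 -0.193  0.203] after [ 2.274 -0.147  0.177] world mm [  4.1 136.7 -10.6]
```

>>> drive_tool([
  [1, 0, 0, 0, -0.18, -0.05, -0.13],
  [1, 0.7, -0.05, 0, 0, 0, 0],
  [1, 0.75, -0.05, 0, 0, 0, 0],
  [1, 0.65, -0.05, 0.1, 0, 0, 0],
  [1, 0, 0, 0, 0, 0, 0],
])

```text
time_s: 37.58
ee_pos: [489.9, 163.3, 197.7]
tool_rot: [0.738, 0.675, -0.004, -0.001]
wrist_force: [-0.1, -0.7, -1.1]
gripper_width: 32.9
```

Run:
```python
from h import *
go(cw((-5,92,100)),84.6)
incubby(get_image("wrist"))
```

```text
pos [489.9 163.3 197.7] ang 84.87 q [ 0.32  0.19 -0.33  1.06 -0.    0.41] W 32.9 F [-0.1 -0.7 -1.1] t 37.58
 turn units [-0.03  0.03  0.03]  shift units now [0.147 0.102 1.627] after [0.139 0.092 1.628] world mm [  6.3   7.8 -97.7]
cubby blob 6191 [-12.2 -38.2] [68. 86.] 86.0 z [53.6 56.4 57.6]
```

>>> drive_tool([
  [1, 0.14, 0.09, 0.3, -0.03, 0.03, 0.03],
  [1, 0, 0, 0.6, 0, 0, 0],
  [1, 0, 0, 0.6, 0, 0, 0],
  [1, 0, 0, 0, 0, 0, 0],
])

```text
time_s: 38.12
ee_pos: [495.2, 163.3, 104.7]
tool_rot: [0.742, 0.67, -0.002, 0.001]
wrist_force: [-0.9, -0.3, -0.4]
gripper_width: 33.0
```

Run:
```python
from h import *
go(cw((-5,92,58)),84.6)
```

```text
pos [495.2 163.3 104.7] ang 84.16 q [ 0.32  0.28 -0.45  0.85 -0.    0.42] W 33.0 F [-0.9 -0.3 -0.4] t 38.12
 turn units [-0.01  0.02 -0.04]  shift units now [0.134 0.004 0.778] after [0.131 0.004 0.778] world mm [  1.    7.8 -46.7]
```

>>> drive_tool([
  [1, 0.13, 0, 0.25, 0, 0.02, -0.04],
  [1, 0.03, 0, 0.3, 0, 0, 0],
  [1, 0.02, -0.02, 0.15, 0, 0, 0],
  [1, 0, 0, 0, 0, 0, 0],
])

```text
time_s: 38.62
ee_pos: [497.9, 174.0, 64.2]
tool_rot: [0.74, 0.672, 0.002, 0.001]
wrist_force: [0.3, -0.4, -1.1]
gripper_width: 32.8
```

Run:
```python
from h import *
go(cw((-5,92,54)),84.6)
```

```text
pos [497.9 174.   64.2] ang 84.47 q [ 0.34  0.33 -0.49  0.75  0.    0.43] W 32.8 F [ 0.3 -0.4 -1.1] t 38.62
 turn units [ 0.02 -0.01 -0.01]  shift units now [-0.052 -0.025  0.17 ] after [-0.051 -0.025  0.171] world mm [ -1.8  -2.9 -10.2]
```

>>> drive_tool([
  [1, -0.06, -0.02, 0.1, 0, 0, 0],
  [1, 0, 0, 0.08, 0, 0, 0],
  [1, 0, 0, 0, 0, 0, 0],
])

```text
time_s: 39.0
ee_pos: [497.4, 170.6, 54.2]
tool_rot: [0.74, 0.672, 0.003, 0.001]
wrist_force: [-0.2, 0.9, -0.9]
gripper_width: 32.6
```

Run:
```python
from h import *
go(cw((-5,92,54)),84.6)
```

```text
pos [497.4 170.6  54.2] ang 84.48 q [ 0.33  0.34 -0.5   0.73  0.    0.43] W 32.6 F [-0.2  0.9 -0.9] t 39.0
 turn units [ 0.04 -0.02 -0.01]  shift units now [ 0.005 -0.021  0.003] after [ 0.005 -0.021  0.003] world mm [-1.2  0.4 -0.2]
```

>>> drive_tool([
  [0.52, 0, 0, 0, 0, 0, 0],
  [0.52, 0, 0, 0, 0, 0, 0],
  [0.52, 0, 0, -0.25, 0, 0, 0],
  [0.52, 0, 0, -0.5, 0, 0, 0],
  [0.52, 0, 0, -0.9, 0, 0, 0],
  [0, 0, 0, -0.9, 0, 0, 0],
  [0, 0, 0, 0, 0, 0, 0],
])

```text
time_s: 39.88
ee_pos: [497.1, 170.6, 217.0]
tool_rot: [0.74, 0.672, 0.005, 0.002]
wrist_force: [-0.1, -0.0, -1.0]
gripper_width: 75.4
```

Run:
```python
from h import *
im=get_image("wrist");save(im,"o_wrist.png");incubby(im)
im=get_image("top")
for b in locs(im): print(b)
go([575,-418.5,215],73.8)
```

```text
cubby blob 5658 [-12.2 -38.1] [68. 86.] 86.0 z [53.8 56.4 57.7]
cubby blob 2644 [-3.8 91.4] [34. 73.] 89.8 z [54.9 56.6 57.8]
([637.5, -282.3999938964844], [644.6, -275.2], [75, 24], 36.4, np.int32(93), [164.0, 134.0, 68.0])
([575.0, -416.70001220703125], [575.0, -416.8], [36, 75], -16.5, np.int32(264), [162.0, 120.0, 81.0])
pos [494.8 169.8 212.6] ang 84.49 q [ 0.33  0.19 -0.3   1.08  0.    0.43] W 85.3 F [-0.1 -0.3 -0. ] t 39.98
 turn units [ 0.02 -0.01  1.07]  shift units now [-9.631  2.273 -0.047] after [-9.043  4.02  -0.039] world mm [  80.2 -588.3    2.4]
```

View pics/o_wrist.png

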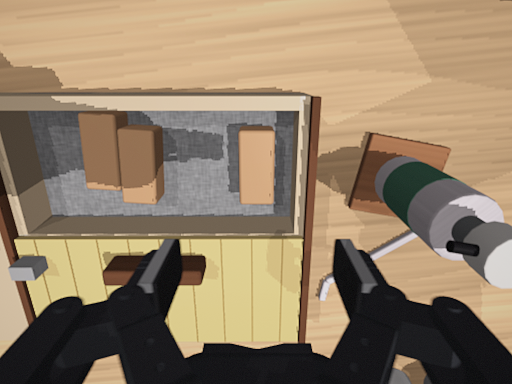

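>>> drive_tool([
  [0, 0, 0, 0, 0, 0, 0.55],
  [0, 0, 0, 0, 0, 0, 0.52],
  [0, -0.82, 0.36, 0, 0, 0, 0],
  [0, -0.82, 0.36, 0, 0, 0, 0],
  [0, -0.82, 0.36, 0, 0, 0, 0],
  [0, -0.82, 0.36, 0, 0, 0, 0],
  [0, -0.82, 0.36, 0, 0, 0, 0],
  [0, -0.82, 0.36, 0, 0, 0, 0],
  [0, -0.82, 0.36, 0, 0, 0, 0],
  [0, -0.82, 0.36, 0, 0, 0, 0],
  [0, -0.82, 0.36, 0, 0, 0, 0],
  [0, -0.82, 0.36, 0, 0, 0, 0],
])

```text
time_s: 41.48
ee_pos: [553.0, -373.8, 191.9]
tool_rot: [0.799, 0.601, -0.008, -0.011]
wrist_force: [0.6, 0.7, 0.1]
gripper_width: 85.4
```

Run:
```python
from h import *
im=get_image("wrist");print(locs(im,zlo=24,zhi=42))
go([575,-418.5,120],73.8)
```

```text
[([573.9000244140625, -420.1000061035156], [574.9, -420.4], [34, 74], -16.0, np.int32(2394), [161.0, 124.0, 92.0]), ([622.7000122070312, -297.70001220703125], [622.7, -297.6], [22, 18], 29.5, np.int32(314), [187.0, 159.0, 95.0])]
pos [ 552.8 -380.5  190.8] ang 73.67 q [-0.6   0.49  0.08  1.18 -0.01 -0.31] W 85.3 F [ 0.6 -4.1  0.5] t 41.52
 turn units [-0.15  0.02 -0.01]  shift units now [-0.499  0.564  1.168] after [-0.505  0.532  1.18 ] world mm [ 22.2 -38.  -70.8]
```

>>> drive_tool([
  [0, 0, 0, 0, -0.15, 0.02, 0],
  [0, -0.45, 0.5, 0.3, 0, 0, 0],
  [0, 0, 0, 0.5, 0, 0, 0],
  [0, 0, 0, 0.4, 0, 0, 0],
  [0, 0, 0, 0, 0, 0, 0],
])

```text
time_s: 42.15
ee_pos: [569.8, -410.8, 110.1]
tool_rot: [0.8, 0.6, -0.001, -0.004]
wrist_force: [0.1, 0.1, 0.7]
gripper_width: 85.6
```

Run:
```python
from h import *
im=get_image("wrist");print(locs(im,zlo=24,zhi=42))
go([575,-418.7,24],73.9)
```

```text
[([572.7999877929688, -420.29998779296875], [574.5, -420.9], [33, 73], -16.0, np.int32(4491), [163.0, 126.0, 93.0]), ([621.5999755859375, -299.79998779296875], [621.8, -300.0], [23, 17], 30.3, np.int32(568), [187.0, 158.0, 94.0])]
pos [ 570.5 -411.2  111.6] ang 73.69 q [-0.63  0.59  0.05  1.04  0.   -0.34] W 85.2 F [ 1.4 -0.2 -0. ] t 42.2
 turn units [-0.03 -0.02 -0.02]  shift units now [-0.105  0.115  1.459] after [-0.099  0.106  1.46 ] world mm [  4.5  -7.5 -87.6]
```

>>> drive_tool([
  [0, -0.1, 0.1, 0.2, -0.03, -0.02, -0.02],
  [0, 0, 0, 0.5, 0, 0, 0],
  [0, 0, 0, 0.4, 0, 0, 0],
  [0, 0, 0, 0, 0, 0, 0],
])

```text
time_s: 42.7
ee_pos: [577.9, -420.2, 47.8]
tool_rot: [0.799, 0.602, 0.001, 0.004]
wrist_force: [-0.1, -0.6, 0.8]
gripper_width: 86.1
```

Run:
```python
from h import *
go([575,-419,24],73.9)
```

```text
pos [ 577.9 -420.2   47.8] ang 74.01 q [-0.63  0.65 -0.    0.91  0.   -0.35] W 86.1 F [-0.1 -0.6  0.8] t 42.7
 turn units [0.04 0.02 0.01]  shift units now [ 0.006 -0.055  0.397] after [ 0.005 -0.052  0.397] world mm [ -2.9   1.2 -23.8]
```

>>> drive_tool([
  [0, 0, -0.05, 0.2, 0.03, 0.02, 0],
  [0, 0, -0.02, 0.18, 0, 0, 0],
  [0.1, 0, -0.01, 0.06, 0, 0, 0],
  [0.5, 0, 0, 0, 0, 0, 0],
  [1, 0, 0, 0, 0, 0, 0],
  [1, 0, 0, 0, 0, 0, 0],
  [1, 0, 0, 0, 0, 0, 0],
  [1, 0, 0, 0, 0, 0, 0],
])

```text
time_s: 43.7
ee_pos: [575.6, -420.7, 24.1]
tool_rot: [0.799, 0.602, 0.002, 0.004]
wrist_force: [0.4, 0.2, -0.8]
gripper_width: 33.3
```

>>> drive_tool([
  [1, 0, 0, -0.3, 0, 0, 0],
  [1, 0, 0, -0.6, 0, 0, 0],
  [1, 0, 0, -0.9, 0, 0, 0],
  [1, 0, 0, -0.9, 0, 0, 0],
  [1, 0, 0, -0.5, 0, 0, 0],
  [1, 0, 0, 0, 0, 0, 0],
])

```text
time_s: 44.45
ee_pos: [574.0, -419.9, 227.8]
tool_rot: [0.798, 0.602, 0.002, 0.005]
wrist_force: [0.8, -0.6, -2.1]
gripper_width: 33.0
```

Run:
```python
from h import *
im=get_image("wrist");save(im,"p_wrist.png")
go(cw((-5,35,205)),84.6)
```

```text
pos [ 573.5 -419.4  226.1] ang 74.03 q [-0.63  0.53  0.22  1.25  0.   -0.35] W 33.0 F [-0.  -0.7 -0.2] t 44.5
 turn units [ 0.05  0.01 -1.06]  shift units now [ 8.174 -3.776  0.308] after [ 8.727 -2.209  0.352] world mm [-82.7 533.8 -21.1]
```

View pics/p_wrist.png

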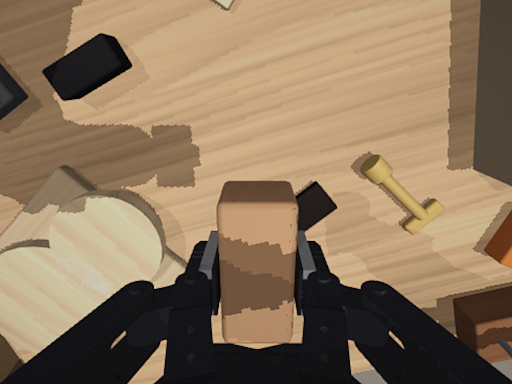

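>>> drive_tool([
  [1, 0, 0, 0, 0.05, 0, -0.53],
  [1, 0, 0, 0, 0, 0, -0.53],
  [1, 0.86, -0.21, 0, 0, 0, 0],
  [1, 0.86, -0.21, 0, 0, 0, 0],
  [1, 0.86, -0.21, 0, 0, 0, 0],
  [1, 0.86, -0.21, 0, 0, 0, 0],
  [1, 0.86, -0.21, 0, 0, 0, 0],
  [1, 0.86, -0.21, 0, 0, 0, 0],
  [1, 0.86, -0.21, 0, 0, 0, 0],
  [1, 0.86, -0.21, 0, 0, 0, 0],
  [1, 0.86, -0.21, 0, 0, 0, 0],
  [1, 0.86, -0.21, 0, 0, 0, 0],
])

```text
time_s: 46.0
ee_pos: [479.4, 120.9, 208.4]
tool_rot: [0.74, 0.673, -0.008, -0.013]
wrist_force: [0.7, 0.7, -0.7]
gripper_width: 33.2
```

Run:
```python
from h import *
go(cw((-5,35,205)),84.6)
```

```text
pos [479.4 120.9 208.4] ang 84.56 q [ 0.24  0.16 -0.34  1.1   0.01  0.33] W 33.2 F [ 0.7  0.7 -0.7] t 46.0
 turn units [-0.17 -0.03 -0.  ]  shift units now [-0.092  0.201  0.051] after [-0.092  0.199  0.057] world mm [11.4 -6.6 -3.4]
```

>>> drive_tool([
  [1, 0, 0, 0, -0.17, -0.03, 0],
  [1, -0.18, 0.2, 0.3, 0, 0, 0],
  [1, 0, 0, 0.6, 0, 0, 0],
  [1, 0, 0, 0.6, 0, 0, 0],
  [1, 0, 0, 0, 0, 0, 0],
])

```text
time_s: 46.62
ee_pos: [485.2, 108.5, 111.1]
tool_rot: [0.738, 0.675, -0.004, -0.0]
wrist_force: [-0.4, 0.2, -0.2]
gripper_width: 32.5
```

Run:
```python
from h import *
go(cw((-5,35,56)),84.6)
```

```text
pos [485.2 108.5 111.1] ang 84.88 q [ 0.22  0.23 -0.49  0.85 -0.    0.31] W 32.5 F [-0.4  0.2 -0.2] t 46.62
 turn units [-0.03  0.03  0.03]  shift units now [0.11  0.09  0.918] after [0.105 0.085 0.919] world mm [  5.7   5.8 -55.1]
```

>>> drive_tool([
  [1, 0.1, 0.08, 0.25, -0.03, 0.03, 0.03],
  [1, 0.02, 0, 0.3, 0, 0, 0],
  [1, 0, -0.02, 0.25, 0, 0, 0],
  [1, 0, 0, 0, 0, 0, 0],
])

```text
time_s: 47.12
ee_pos: [490.6, 113.4, 64.7]
tool_rot: [0.741, 0.672, 0.001, 0.001]
wrist_force: [0.1, 0.0, -1.0]
gripper_width: 33.2
```

Run:
```python
from h import *
go(cw((-5,35,52)),84.6)
```

```text
pos [490.6 113.4  64.7] ang 84.42 q [ 0.23  0.29 -0.54  0.74 -0.    0.33] W 33.2 F [ 0.1  0.  -1. ] t 47.12
 turn units [ 0.01  0.   -0.02]  shift units now [0.016 0.001 0.212] after [0.016 0.002 0.212] world mm [  0.2   0.9 -12.7]
```

>>> drive_tool([
  [1, 0.01, 0, 0.12, 0, 0, 0],
  [1, 0, -0.01, 0.1, 0, 0, 0],
  [1, 0, 0, 0, 0, 0, 0],
  [0.52, 0, 0, 0, 0, 0, 0],
  [0.52, 0, 0, 0, 0, 0, 0],
  [0.52, 0, 0, -0.25, 0, 0, 0],
  [0.52, 0, 0, -0.5, 0, 0, 0],
  [0.52, 0, 0, -0.9, 0, 0, 0],
  [0.52, 0, 0, -0.9, 0, 0, 0],
  [0, 0, 0, -0.3, 0, 0, 0],
  [0, 0, 0, 0, 0, 0, 0],
])

```text
time_s: 48.5
ee_pos: [491.1, 114.4, 235.2]
tool_rot: [0.741, 0.672, 0.004, 0.003]
wrist_force: [-0.4, 0.1, -0.5]
gripper_width: 75.7
```

Run:
```python
from h import *
im=get_image("wrist");save(im,"q_wrist.png");incubby(im)
im=get_image("top")
for b in locs(im): print(b)
save(im,"q_top.png",(70,90,430,290),2.2)
W=cloud(im)
m=(W[...,2]>165)&(W[...,2]<185)&(W[...,1]>270)&(W[...,1]<400)&(W[...,0]<640)&(W[...,0]>440)
p=W[m];print("cap",m.sum(),p.mean(0) if m.sum() else 0)
for n in("top","wrist","side"):
  i=get_image(n); l=landmark_of("cap_top",n)
  for q in l[:2]: print(n,q["conf"],q["point"],ray(i,q["point"],176))
go([538,326,230],84.6)
```

```text
cubby blob 4939 [-11.8 -38.6] [68. 86.] 85.9 z [54.5 56.5 57.8]
cubby blob 2434 [-3.4 91.2] [34. 74.] 89.3 z [54.3 56.7 57.9]
cubby blob 2370 [-3.5 34.6] [34. 73.] 89.9 z [54.7 56.6 57.9]
([627.0999755859375, -289.20001220703125], [632.2, -287.6], [40, 24], 26.1, np.int32(68), [162.0, 132.0, 67.0])
cap 0 0
top 0.57 [193.2, 201.3] [478.19968932  96.60998284 176.        ]
wrist 0.56 [206.4, 159.4] [449.08534355  87.79544471 176.        ]
pos [489.3 113.9 231.4] ang 84.42 q [ 0.23  0.14 -0.31  1.12 -0.    0.33] W 85.3 F [-1.1 -0.2  0.2] t 48.9
 turn units [ 0.02 -0.   -0.02]  shift units now [3.597 0.464 0.025] after [3.595 0.476 0.023] world mm [ 48.7 212.1  -1.4]
```

View pics/q_wrist.png

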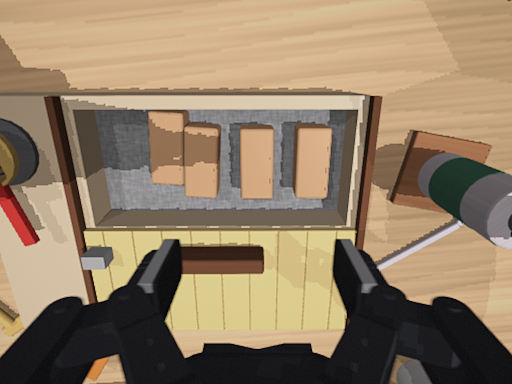

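View pics/q_top.png

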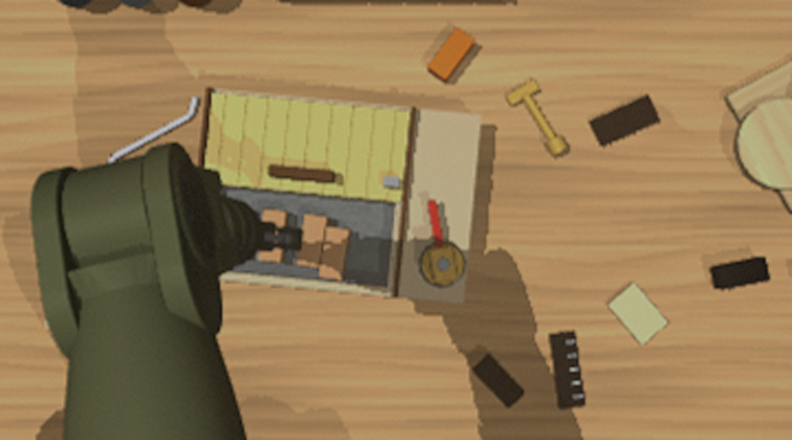

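>>> drive_tool([
  [0.5, 0.2, 0, -0.7, 0, 0, 0],
  [1, 0.6, 0.1, -0.2, 0, 0, 0],
  [1, 0.8, 0.1, 0, 0, 0, 0],
  [1, 0.8, 0.1, 0, 0, 0, 0],
  [1, 0.6, 0.1, 0, 0, 0, 0],
  [1, 0, 0, 0, 0, 0, 0],
])

```text
time_s: 49.65
ee_pos: [530.6, 295.0, 282.2]
tool_rot: [0.742, 0.671, -0.002, 0.0]
wrist_force: [0.3, -0.6, 0.2]
gripper_width: -0.1
```

Run:
```python
from h import *
im=get_image("wrist");save(im,"r_wrist.png")
s=get_image("side");save(s,"r_side.png",(200,80,320,180),6)
for n in("wrist","side"):
  i=get_image(n); l=landmark_of("cap_top",n)
  for q in l[:2]: print(n,q["conf"],q["point"],ray(i,q["point"],176))
W=cloud(im);m=(W[...,2]>168)&(W[...,2]<185)&(W[...,1]>270)&(W[...,1]<400)&(W[...,0]<640)&(W[...,0]>440)
p=W[m]; 
if m.sum()>5: print(m.sum(),p.mean(0),cv2.minEnclosingCircle(p[:,:2].astype(np.float32)))
go([538,326,230],84.6)
```

```text
wrist 0.79 [302.2, 198.0] [540.40392905 327.32972823 176.        ]
side 0.69 [243.5, 95.7] [539.31802583 335.93262455 176.        ]
1717 [537.85556471 326.34558176 174.40203771] ((538.6998901367188, 318.5306396484375), 26.95110511779785)
pos [530.5 291.7 283.8] ang 84.03 q [ 0.5   0.32  0.03  1.29 -0.    0.61] W 0.2 F [-0.2  0.7 -0.7] t 49.95
 turn units [-0.    0.02 -0.06]  shift units now [0.584 0.066 0.895] after [0.581 0.071 0.897] world mm [  7.5  34.3 -53.8]
```

View pics/r_wrist.png

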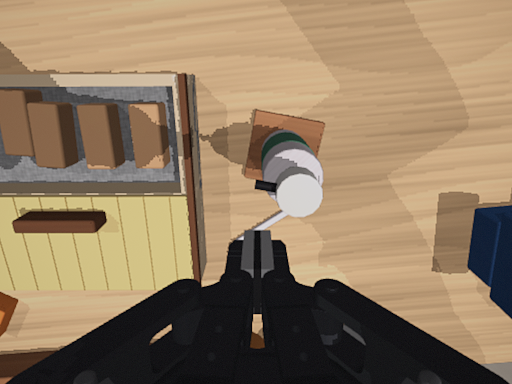

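View pics/r_side.png

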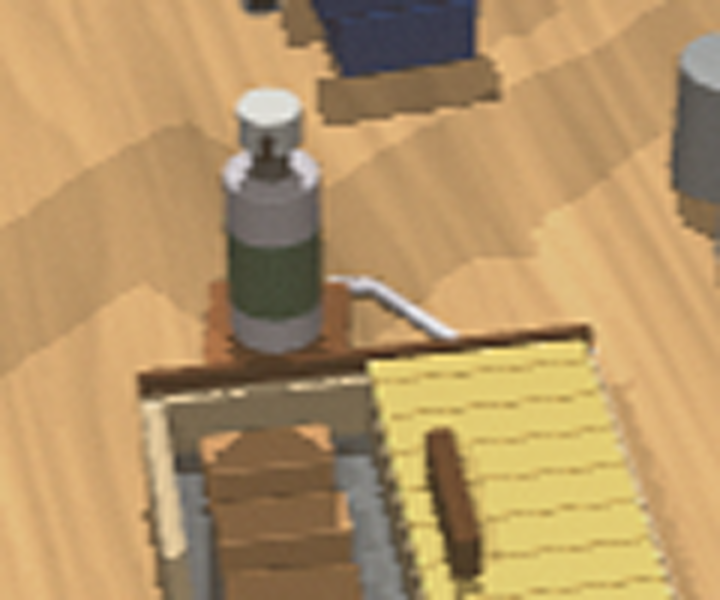

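Run:
```python
from h import *
i=get_image("wrist");s=get_image("side")
print(ray(i,(299.5,195),176),ray(s,(245,96.7),176))
go([539,328,215],84.6)
```

```text
[538.71214849 324.60142505 176.        ] [542.99169423 328.81298522 176.        ]
pos [530.6 291.9 284. ] ang 84.04 q [ 0.5   0.32  0.03  1.29 -0.    0.61] W 0.0 F [-1.   1.4  0.2] t 50.05
 turn units [-0.    0.01 -0.06]  shift units now [0.615 0.077 1.148] after [0.611 0.083 1.15 ] world mm [  8.4  36.1 -69. ]
```

>>> drive_tool([
  [1, 0.6, 0.08, 0, 0, 0, -0.06],
  [1, 0, 0, 0.4, 0, 0, 0],
  [1, 0, 0, 0.4, 0, 0, 0],
  [1, 0, 0, 0.1, 0, 0, 0],
  [1, 0, 0, 0, 0, 0, 0],
])

```text
time_s: 50.68
ee_pos: [540.5, 325.7, 231.3]
tool_rot: [0.741, 0.672, 0.001, 0.001]
wrist_force: [0.7, 0.2, 0.9]
gripper_width: -0.2
```

Run:
```python
from h import *
go([539.5,327.5,200],84.6)
im=get_image("wrist");save(im,"s_wrist.png")
s=get_image("side");save(s,"s_side.png",(200,60,320,160),6)
```

```text
pos [540.5 325.7 231.3] ang 84.43 q [ 0.54  0.38  0.    1.19 -0.    0.64] W -0.2 F [0.7 0.2 0.9] t 50.67
 turn units [ 0.02  0.   -0.02]  shift units now [ 0.029 -0.021  0.522] after [ 0.028 -0.02   0.522] world mm [ -1.    1.8 -31.3]
```

View pics/s_side.png

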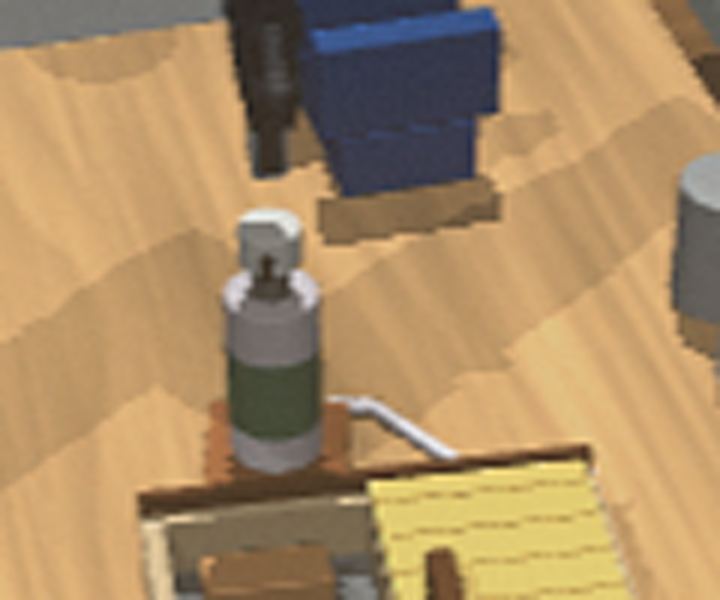

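View pics/s_wrist.png

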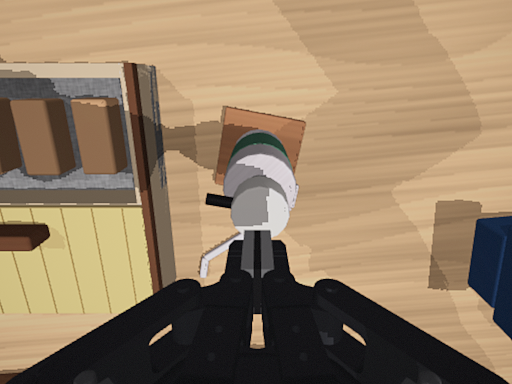

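>>> drive_tool([
  [1, 0.02, -0.02, 0.3, 0, 0, 0],
  [1, 0, 0, 0.2, 0, 0, 0],
  [1, 0, 0, 0.1, 0, 0, 0],
])

```text
time_s: 51.15
ee_pos: [540.7, 327.7, 195.3]
tool_rot: [0.741, 0.672, 0.003, 0.002]
wrist_force: [0.1, -0.2, -0.3]
gripper_width: -0.0
```

Run:
```python
from h import *
go([539.5,327.5,185],84.6)
```

```text
pos [540.7 327.7 195.3] ang 84.42 q [ 0.55  0.39 -0.06  1.11 -0.    0.64] W -0.0 F [ 0.1 -0.2 -0.3] t 51.15
 turn units [ 0.03 -0.01 -0.02]  shift units now [-0.006 -0.021  0.172] after [-0.006 -0.02   0.172] world mm [ -1.2  -0.2 -10.3]
```

>>> drive_tool([
  [1, 0, -0.02, 0.1, 0, 0, 0],
  [1, 0, 0, 0.06, 0, 0, 0],
  [1, 0, 0, 0.04, 0, 0, 0],
])

```text
time_s: 51.52
ee_pos: [540.7, 327.9, 184.9]
tool_rot: [0.741, 0.672, 0.004, 0.003]
wrist_force: [-5.0, -3.2, 19.7]
gripper_width: -0.2
```

Run:
```python
from h import *
go([539.5,327.5,185],84.6)
```

```text
pos [540.7 327.9 184.9] ang 84.41 q [ 0.55  0.4  -0.08  1.09 -0.    0.64] W -0.2 F [-5.  -3.2 19.7] t 51.52
 turn units [ 0.05 -0.02 -0.02]  shift units now [-0.008 -0.019 -0.001] after [-0.008 -0.019 -0.001] world mm [-1.2 -0.4  0.1]
```

>>> drive_tool([
  [1, 0, 0, 0.02, 0, 0, 0],
  [1, 0, 0, 0.01, 0, 0, 0],
])

```text
time_s: 51.78
ee_pos: [540.6, 327.8, 185.6]
tool_rot: [0.741, 0.672, 0.005, 0.003]
wrist_force: [-1.6, -1.4, 7.2]
gripper_width: 0.0
```

Run:
```python
from h import *
s=get_image("side");save(s,"t_side.png",(200,60,320,160),6)
go([539.5,327.5,185],84.6)
```

```text
pos [540.6 327.8 185.7] ang 84.4 q [ 0.55  0.4  -0.08  1.08 -0.    0.64] W -0.0 F [-1.8 -0.8  8.2] t 51.83
 turn units [ 0.06 -0.02 -0.02]  shift units now [-0.007 -0.018  0.011] after [-0.007 -0.018  0.011] world mm [-1.1 -0.3 -0.7]
```

>>> drive_tool([
  [1, 0, 0, -0.2, 0, 0, 0],
  [1, 0, 0, -0.5, 0, 0, 0],
  [1, 0, 0, -0.8, 0, 0, 0],
  [1, 0, 0, -0.5, 0, 0, 0],
  [1, 0, 0, 0, 0, 0, 0],
])

```text
time_s: 52.45
ee_pos: [537.9, 327.7, 310.2]
tool_rot: [0.741, 0.672, 0.004, 0.002]
wrist_force: [1.0, 0.4, 0.7]
gripper_width: 0.2
```

Run:
```python
from h import *
s=get_image("side");save(s,"u_side.png",(200,60,320,160),6)
im=get_image("top");W=cloud(im);m=(W[...,2]>95)&(W[...,2]<112)&(W[...,1]>-10)&(W[...,1]<140)&(W[...,0]<640)&(W[...,0]>540)
print(m.sum(),wc(W[m].mean(0)) if m.sum()>10 else 0)
go(cw((86,-1.5,230)),np.rad2deg(YAW))
```

```text
164 [84.28656797 -1.69133518]
pos [537.  327.  307.3] ang 84.42 q [ 0.55  0.35  0.13  1.35 -0.    0.65] W -0.4 F [ 0.3 -0.1 -0.9] t 52.55
 turn units [ 0.01 -0.03  8.98]  shift units now [-4.209  1.091  1.286] after [1.084 4.21  1.288] world mm [  41.  -257.6  -77.3]
```

View pics/t_side.png

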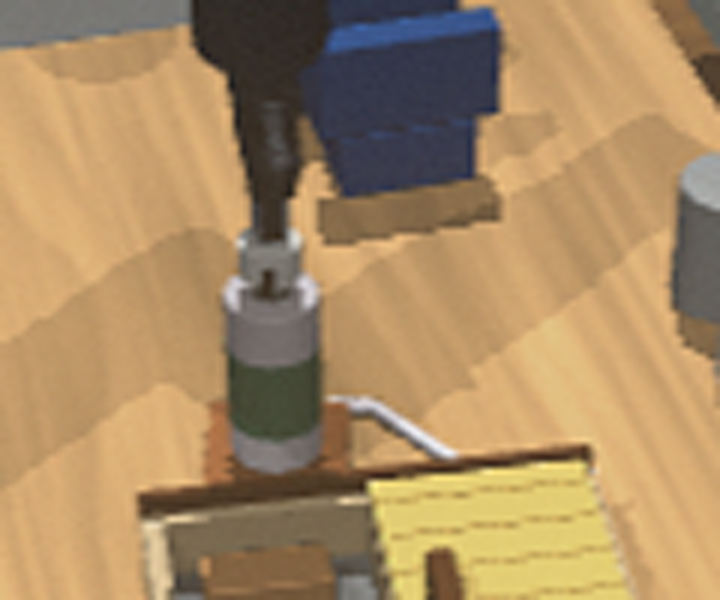

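View pics/u_side.png

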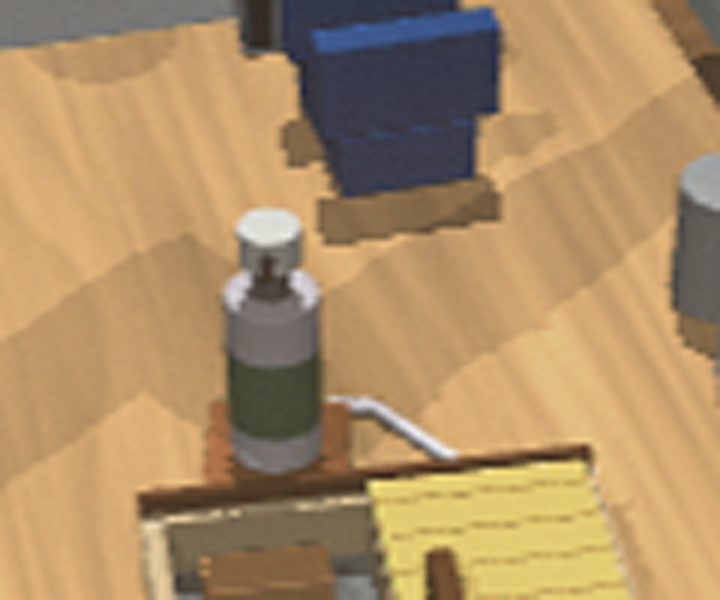

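>>> drive_tool([
  [1, 0, 0, 0, 0, 0, 0.9],
  [1, 0, 0, 0, 0, 0, 0.9],
  [1, 0, 0, 0, 0, 0, 0.9],
  [1, 0, 0, 0, 0, 0, 0.9],
  [1, 0, 0, 0, 0, 0, 0.9],
  [1, 0, 0, 0, 0, 0, 0.9],
  [1, 0, 0, 0, 0, 0, 0.9],
  [1, 0, 0, 0, 0, 0, 0.9],
  [1, 0, 0, 0, 0, 0, 0.9],
  [1, 0, 0, 0, 0, 0, 0.9],
])

```text
time_s: 53.8
ee_pos: [528.1, 322.6, 285.6]
tool_rot: [0.997, -0.074, -0.012, 0.008]
wrist_force: [1.1, 0.3, -0.8]
gripper_width: 0.1
```

>>> drive_tool([
  [0.5, 0.2, 0.8, 0, 0, 0, 0],
  [0, 0.2, 0.85, 0, 0, 0, 0],
  [0, 0.2, 0.85, 0.1, 0, 0, 0],
  [0, 0.2, 0.85, 0.3, 0, 0, 0],
  [0, 0.2, 0.7, 0.4, 0, 0, 0],
  [0, 0, 0, 0, 0, 0, 0],
])

```text
time_s: 54.55
ee_pos: [544.0, 65.2, 227.6]
tool_rot: [0.997, -0.074, -0.02, 0.011]
wrist_force: [0.2, 0.7, -0.2]
gripper_width: 85.9
```

Run:
```python
from h import *
go(cw((86,-1.5,150)),np.rad2deg(YAW))
```

```text
pos [544.   65.2 227.6] ang -8.49 q [ 0.13  0.26 -0.17  1.18 -0.01  1.85] W 85.9 F [ 0.2  0.7 -0.2] t 54.55
 turn units [ 0.14  0.23 -0.31]  shift units now [ 0.599 -0.186  1.267] after [ 0.557 -0.124  1.294] world mm [ 33.9   4.3 -77.6]
```

>>> drive_tool([
  [0, 0, 0, 0, 0.14, 0.23, -0.31],
  [0, 0.55, -0.12, 0.3, 0, 0, 0],
  [0, 0, 0, 0.5, 0, 0, 0],
  [0, 0, 0, 0.4, 0, 0, 0],
  [0, 0, 0, 0, 0, 0, 0],
])

```text
time_s: 55.18
ee_pos: [574.5, 73.0, 149.6]
tool_rot: [0.999, -0.045, -0.003, -0.001]
wrist_force: [-0.5, -0.1, -0.2]
gripper_width: 85.1
```

Run:
```python
from h import *
go(cw((86,-1.5,101)),np.rad2deg(YAW))
```

```text
pos [574.5  73.  149.6] ang -5.14 q [ 0.12  0.34 -0.25  0.99  0.    1.78] W 85.1 F [-0.5 -0.1 -0.2] t 55.17
 turn units [-0.01  0.04  0.03]  shift units now [0.068 0.057 0.81 ] after [0.063 0.055 0.811] world mm [  3.4  -3.6 -48.6]
```

>>> drive_tool([
  [0, 0.06, 0.05, 0.3, 0, 0.04, 0.03],
  [0, 0, 0, 0.3, 0, 0, 0],
  [0, 0, 0, 0.2, 0, 0, 0],
  [0, 0, 0, 0, 0, 0, 0],
])

```text
time_s: 55.68
ee_pos: [578.2, 72.2, 101.8]
tool_rot: [0.999, -0.046, 0.001, -0.002]
wrist_force: [-0.3, -0.4, 0.0]
gripper_width: 85.7
```

Run:
```python
from h import *
go(cw((85,-1.5,101)),np.rad2deg(YAW))
```

```text
pos [578.2  72.2 101.8] ang -5.3 q [ 0.12  0.38 -0.31  0.88  0.    1.79] W 85.7 F [-0.3 -0.4  0. ] t 55.67
 turn units [-0.02 -0.01  0.01]  shift units now [-0.017  0.046  0.013] after [-0.017  0.046  0.013] world mm [-1.3 -2.7 -0.8]
```

>>> drive_tool([
  [0.4, 0, 0.03, 0, 0, 0, 0],
  [1, 0, 0, 0, 0, 0, 0],
  [1, 0, 0, 0, 0, 0, 0],
  [1, 0, 0, 0, 0, 0, 0],
  [1, 0, 0, 0, 0, 0, 0],
  [1, -0.2, 0, 0, 0, 0, 0],
  [1, -0.35, 0, 0, 0, 0, 0],
  [1, -0.35, 0, 0, 0, 0, 0],
  [1, -0.35, 0, 0, 0, 0, 0],
  [1, -0.35, 0, 0, 0, 0, 0],
  [1, -0.3, 0, 0, 0, 0, 0],
  [1, -0.2, 0, 0, 0, 0, 0],
])

```text
time_s: 57.18
ee_pos: [453.1, 82.7, 104.2]
tool_rot: [0.999, -0.047, 0.008, -0.002]
wrist_force: [34.9, -2.1, -44.9]
gripper_width: 14.9
```

Run:
```python
from h import *
go(cw((-39,-1.5,101)),np.rad2deg(YAW))
print(wc(state()["ee_pos"]))
```

```text
pos [453.1  82.7 104.2] ang -5.37 q [ 0.18  0.16 -0.6   0.79  0.    1.84] W 14.9 F [ 34.9  -2.1 -44.9] t 57.17
 turn units [-0.03 -0.09  0.  ]  shift units now [0.008 0.024 0.053] after [0.009 0.024 0.053] world mm [ 0.4 -1.5 -3.2]
[-39.55522741  -0.06098836]
```

>>> drive_tool([
  [1, 0.02, 0, 0.05, 0, 0, 0],
  [0.4, 0, 0, 0, 0, 0, 0],
  [0.2, 0, 0, 0, 0, 0, 0],
  [0.2, 0, 0, 0, 0, 0, 0],
  [0.2, 0, 0, -0.5, 0, 0, 0],
  [0.1, 0, 0, -0.8, 0, 0, 0],
  [0, 0, 0, -0.6, 0, 0, 0],
  [0, 0, 0, 0, 0, 0, 0],
])

```text
time_s: 58.18
ee_pos: [450.9, 81.8, 219.5]
tool_rot: [0.999, -0.047, 0.008, -0.002]
wrist_force: [-0.2, 0.0, -1.2]
gripper_width: 85.3
```

Run:
```python
from h import *
im=get_image("wrist");save(im,"v_wrist.png")
W=cloud(im);m=(W[...,2]>98)&(W[...,2]<112)&(W[...,1]>20)&(W[...,1]<140)&(W[...,0]<500)&(W[...,0]>400)
print(m.sum(),wc(W[m].mean(0)) if m.sum()>10 else 0)
go(cw((-20,-205,215)),np.rad2deg(YAW-1.3))
```

```text
1985 [-3.69046466e+01  2.70289818e-02]
pos [450.   81.7 218. ] ang -5.34 q [ 0.18  0.05 -0.44  1.06 -0.    1.84] W 85.5 F [ 0.6 -0.5  0.4] t 58.23
 turn units [-0.07 -0.06  7.45]  shift units now [0.372 3.395 0.043] after [3.371 0.545 0.05 ] world mm [   3.3 -204.9   -3. ]
```

View pics/v_wrist.png

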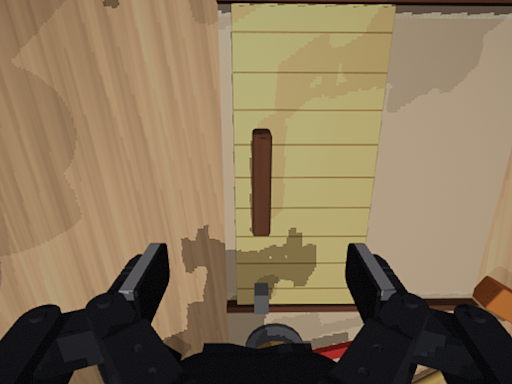

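>>> drive_tool([
  [0, 0.08, 0.8, 0, -0.07, -0.06, 0],
  [0, 0.08, 0.85, 0, 0, 0, 0],
  [0, 0.08, 0.85, 0, 0, 0, 0],
  [0, 0.08, 0.85, 0, 0, 0, 0],
  [0, 0, 0, 0, 0, 0, 0.93],
  [0, 0, 0, 0, 0, 0, 0.93],
  [0, 0, 0, 0, 0, 0, 0.93],
  [0, 0, 0, 0, 0, 0, 0.93],
  [0, 0, 0, 0, 0, 0, 0.93],
  [0, 0, 0, 0, 0, 0, 0.93],
  [0, 0, 0, 0, 0, 0, 0.93],
  [0, 0, 0, 0, 0, 0, 0.9],
])

```text
time_s: 59.72
ee_pos: [438.7, -124.2, 198.5]
tool_rot: [0.756, -0.655, -0.01, 0.01]
wrist_force: [-0.2, -0.5, -0.5]
gripper_width: 85.4
```

Run:
```python
from h import *
im=get_image("wrist");save(im,"w_wrist.png")
t=get_image("top");W=cloud(t);m=(W[...,2]>95)&(W[...,2]<112)&(W[...,1]>20)&(W[...,1]<140)&(W[...,0]<500)&(W[...,0]>400)
print("handle",m.sum(),wc(W[m].mean(0)) if m.sum()>10 else 0)
go([453.6,-123.5,140],-80.2)
```

```text
handle 161 [-37.13852432  -1.17423903]
pos [ 438.7 -124.2  198.6] ang -81.55 q [-0.27  0.1  -0.44  1.06 -0.01  2.72] W 85.4 F [0.2 0.4 0.3] t 59.83
 turn units [ 0.16  0.02 -0.14]  shift units now [ 0.028 -0.275  0.969] after [ 0.031 -0.247  0.976] world mm [ 14.9   0.7 -58.6]
```

View pics/w_wrist.png

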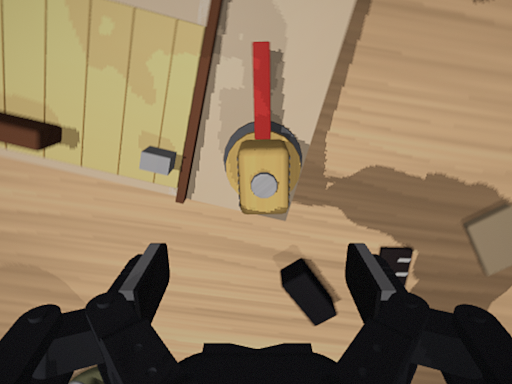

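Run:
```python
from h import *
go(cw((5,0,198)),-80.2)
```

```text
pos [ 438.7 -124.2  198.6] ang -81.55 q [-0.27  0.1  -0.44  1.06 -0.01  2.72] W 85.4 F [0.2 0.4 0.3] t 59.83
 turn units [ 0.16  0.02 -0.14]  shift units now [-3.199 -1.465 -0.023] after [-3.163 -1.54   0.01 ] world mm [ 58.8 202.7  -0.6]
```

>>> drive_tool([
  [0.5, 0, 0, 0, 0.16, 0.02, -0.14],
  [1, -0.75, -0.36, 0, 0, 0, 0],
  [1, -0.75, -0.36, 0, 0, 0, 0],
  [1, -0.75, -0.36, 0, 0, 0, 0],
  [1, -0.75, -0.36, 0, 0, 0, 0],
  [1, 0, 0, 0, 0, 0, 0],
])

```text
time_s: 60.58
ee_pos: [491.2, 72.7, 195.8]
tool_rot: [0.771, -0.637, 0.001, -0.002]
wrist_force: [-0.1, -0.3, 0.4]
gripper_width: 0.1
```

Run:
```python
from h import *
go(cw((5,0,102)),-84.6-10.8+10.8)
print(wc(state()["ee_pos"]))
```

```text
pos [491.2  72.7 195.8] ang -79.18 q [ 0.15  0.15 -0.39  1.03  0.    3.1 ] W 0.1 F [-0.1 -0.3  0.4] t 60.58
 turn units [-0.02  0.01  0.54]  shift units now [-0.074 -0.115  1.564] after [-0.086 -0.113  1.564] world mm [  6.2   5.8 -93.8]
[-0.67452411 -6.36167726]
```

>>> drive_tool([
  [1, 0, 0, 0, 0, 0, -0.93],
  [1, 0, 0, 0, 0, 0, -0.93],
  [1, 0, 0, 0, 0, 0, -0.93],
  [1, 0, 0, 0, 0, 0, -0.93],
  [1, 0, 0, 0, 0, 0, -0.93],
  [1, 0, 0, 0, 0, 0, -0.93],
  [1, 0, 0, 0, 0, 0, -0.93],
  [1, 0, 0, 0, 0, 0, -0.93],
  [1, 0, 0, 0, 0, 0, 0],
])

```text
time_s: 61.7
ee_pos: [485.3, 64.9, 192.5]
tool_rot: [1.0, -0.013, 0.001, 0.0]
wrist_force: [-0.0, -1.1, 0.3]
gripper_width: -0.2
```

Run:
```python
from h import *
go(cw((5,-1,150)),-5.4)
print(wc(state()["ee_pos"]))
```

```text
pos [485.3  64.9 192.5] ang -1.44 q [ 0.13  0.14 -0.4   1.03 -0.    1.73] W -0.2 F [-0.  -1.1  0.3] t 61.7
 turn units [ 0.   -0.01  0.4 ]  shift units now [ 0.195 -0.216  0.708] after [ 0.181 -0.229  0.708] world mm [ 12.1  12.6 -42.5]
[ -5.8308105  -14.72624531]
```

>>> drive_tool([
  [1, 0.19, -0.22, 0, 0, 0, 0.4],
  [1, 0, 0, 0.5, 0, 0, 0],
  [1, 0, 0, 0.5, 0, 0, 0],
  [1, 0, 0, 0.3, 0, 0, 0],
  [1, 0, 0, 0, 0, 0, 0],
])

```text
time_s: 62.32
ee_pos: [496.7, 75.0, 112.5]
tool_rot: [0.998, -0.055, 0.002, 0.0]
wrist_force: [-0.7, 0.1, -0.1]
gripper_width: -0.3
```

Run:
```python
from h import *
go(cw((-5,-1,102)),-5.4)
print(wc(state()["ee_pos"]))
```

```text
pos [496.7  75.  112.5] ang -6.32 q [ 0.15  0.23 -0.49  0.85 -0.    1.83] W -0.3 F [-0.7  0.1 -0.1] t 62.33
 turn units [ 0.   -0.02 -0.09]  shift units now [-0.16  -0.04   0.175] after [-0.158 -0.043  0.175] world mm [ -9.2   3.4 -10.5]
[ 4.50812951 -3.56440696]
```

>>> drive_tool([
  [1, -0.08, -0.04, 0.18, 0, 0, -0.09],
  [1, -0.1, 0, 0, 0, 0, 0],
  [1, -0.05, 0, 0, 0, 0, 0],
])

```text
time_s: 62.7
ee_pos: [483.3, 78.8, 102.6]
tool_rot: [0.999, -0.048, 0.003, -0.0]
wrist_force: [-0.3, 0.0, -0.8]
gripper_width: -0.0
```

Run:
```python
from h import *
go(cw((-5,-1,102)),-5.4)
print(wc(state()["ee_pos"]))
```

```text
pos [483.3  78.8 102.6] ang -5.48 q [ 0.16  0.22 -0.53  0.81 -0.    1.83] W -0.0 F [-0.3  0.  -0.8] t 62.7
 turn units [-0.   -0.03 -0.01]  shift units now [ 0.069 -0.002  0.01 ] after [ 0.07  -0.002  0.01 ] world mm [ 4.2 -0.3 -0.6]
[-9.17088936 -1.11732073]
```

>>> drive_tool([
  [1, -0.06, 0, 0, 0, 0, 0],
  [1, -0.06, 0, 0, 0, 0, 0],
  [1, -0.05, 0, 0, 0, 0, 0],
])

```text
time_s: 63.08
ee_pos: [474.9, 79.8, 103.9]
tool_rot: [0.999, -0.048, 0.006, -0.0]
wrist_force: [7.5, -1.1, -5.0]
gripper_width: -0.1
```

Run:
```python
from h import *
go(cw((-5,-1,102)),-5.4)
print(wc(state()["ee_pos"]))
```

```text
pos [474.9  79.8 103.9] ang -5.49 q [ 0.17  0.2  -0.55  0.81 -0.    1.83] W -0.1 F [ 7.5 -1.1 -5. ] t 63.08
 turn units [-0.   -0.07 -0.01]  shift units now [0.209 0.002 0.035] after [0.209 0.003 0.032] world mm [12.5 -1.3 -1.9]
[-17.55706955  -0.84341374]
```

>>> drive_tool([
  [1, -0.05, 0, 0.01, 0, -0.05, 0],
  [1, -0.05, 0, 0, 0, 0, 0],
])

```text
time_s: 63.32
ee_pos: [474.9, 80.0, 104.8]
tool_rot: [0.999, -0.048, 0.007, 0.0]
wrist_force: [7.7, -1.4, -5.2]
gripper_width: 0.1
```

Run:
```python
from h import *
go(cw((-5,-1,102)),-5.4)
print(wc(state()["ee_pos"]))
```

```text
pos [474.9  80.  104.8] ang -5.53 q [ 0.17  0.2  -0.56  0.81 -0.    1.84] W 0.1 F [ 7.7 -1.4 -5.2] t 63.33
 turn units [ 0.   -0.08 -0.01]  shift units now [0.21  0.005 0.05 ] after [0.21  0.005 0.047] world mm [12.5 -1.5 -2.8]
[-17.61221754  -0.69776042]
```

>>> drive_tool([
  [1, 0.2, 0, 0, 0, 0, 0],
  [1, 0.1, 0, -0.4, 0, 0, 0],
  [1, 0, 0, -0.8, 0, 0, 0],
  [1, 0, 0, -0.6, 0, -0.06, 0],
  [0, -0.1, 0.8, 0, 0, 0, 0],
  [0, -0.1, 0.85, 0, 0, 0, 0],
  [0, -0.1, 0.85, 0, 0, 0, 0],
  [0, -0.1, 0.85, 0, 0, 0, 0],
])

```text
time_s: 64.32
ee_pos: [451.1, -122.0, 217.3]
tool_rot: [0.999, -0.044, 0.001, -0.001]
wrist_force: [-0.7, 0.2, 0.8]
gripper_width: 72.2
```

Run:
```python
from h import *
t=get_image("top");W=cloud(t);m=(W[...,2]>95)&(W[...,2]<112)&(W[...,1]>20)&(W[...,1]<140)&(W[...,0]<500)&(W[...,0]>400)
print("handle",m.sum(),wc(W[m].mean(0)) if m.sum()>10 else 0)
save(t,"x_top.png",(150,110,330,250),4)
go([453.6,-123.5,200],-80.2)
```

```text
handle 162 [-40.14941607  -0.84392173]
pos [ 449.8 -127.2  217.3] ang -5.34 q [-0.27  0.08 -0.41  1.08 -0.    1.39] W 78.9 F [-0.8 -4.8  0.9] t 64.38
 turn units [ 0.01 -0.02  7.49]  shift units now [ 0.057 -0.069  0.288] after [-0.051 -0.073  0.288] world mm [  3.8   3.7 -17.3]
```

View pics/x_top.png

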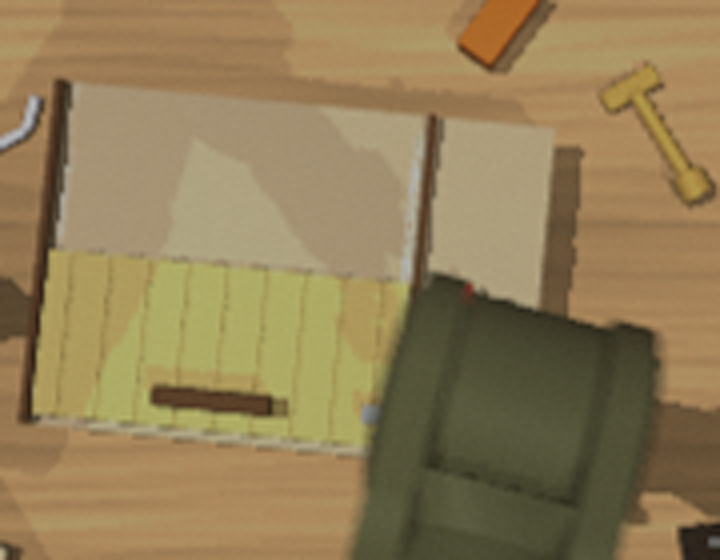

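Handle at −40.15, exactly as at the start: shut. Now the collar.

>>> drive_tool([
  [0, 0, 0, 0, 0, 0, 0.93],
  [0, 0, 0, 0, 0, 0, 0.93],
  [0, 0, 0, 0, 0, 0, 0.93],
  [0, 0, 0, 0, 0, 0, 0.93],
  [0, 0, 0, 0, 0, 0, 0.93],
  [0, 0, 0, 0, 0, 0, 0.93],
  [0, 0, 0, 0, 0, 0, 0.93],
  [0, 0, 0, 0, 0, 0, 0.93],
  [0, 0, 0, 0, 0, 0, 0],
])

```text
time_s: 65.5
ee_pos: [450.3, -128.9, 217.1]
tool_rot: [0.752, -0.659, -0.002, 0.001]
wrist_force: [1.2, -0.6, 0.3]
gripper_width: 85.3
```

Run:
```python
from h import *
go([453.8,-123.8,150],-80.2)
```

```text
pos [ 450.3 -128.9  217.1] ang -82.48 q [-0.28  0.09 -0.4   1.08 -0.    2.73] W 85.3 F [ 1.2 -0.6  0.3] t 65.5
 turn units [ 0.02  0.01 -0.23]  shift units now [-0.075 -0.073  1.119] after [-0.074 -0.072  1.119] world mm [  3.5   5.1 -67.1]
```

>>> drive_tool([
  [0, -0.07, -0.07, 0.2, 0.02, 0, -0.23],
  [0, 0, 0, 0.5, 0, 0, 0],
  [0, 0, 0, 0.4, 0, 0, 0],
  [0, 0, 0, 0.2, 0, 0, 0],
  [0, 0, 0, 0, 0, 0, 0],
])

```text
time_s: 66.12
ee_pos: [454.6, -122.5, 134.9]
tool_rot: [0.771, -0.637, -0.001, -0.001]
wrist_force: [0.6, 0.5, -0.1]
gripper_width: 85.4
```

Run:
```python
from h import *
go([453.8,-123.8,120.5],-80.2)
```

```text
pos [ 454.6 -122.5  134.9] ang -79.17 q [-0.26  0.16 -0.53  0.89  0.    2.69] W 85.4 F [ 0.6  0.5 -0.1] t 66.12
 turn units [0.   0.02 0.1 ]  shift units now [0.019 0.017 0.239] after [0.019 0.017 0.239] world mm [ -0.8  -1.3 -14.4]
```

>>> drive_tool([
  [0, 0.02, 0.01, 0.14, 0, 0, 0.1],
  [0, 0, 0, 0.12, 0, 0, 0],
  [0.4, 0, 0, 0, 0, 0, 0],
  [0.7, 0, 0, 0, 0, 0, 0],
  [1, 0, 0, 0, 0, 0, 0],
  [1, 0, 0, 0, 0, 0, 0],
  [1, 0, 0, 0, 0, 0, 0],
], newtons=80)

```text
time_s: 67.0
ee_pos: [456.0, -125.5, 120.8]
tool_rot: [0.765, -0.644, 0.001, -0.001]
wrist_force: [-0.2, -0.8, -1.9]
gripper_width: 32.5
```

Run:
```python
from h import *
go([453.8,-123.8,136.5],-80.2)
```

```text
pos [ 456.  -125.5  120.8] ang -80.19 q [-0.27  0.17 -0.54  0.85  0.    2.7 ] W 32.5 F [-0.2 -0.8 -1.9] t 67.0
 turn units [-0.02 -0.01  0.  ]  shift units now [-0.033  0.031 -0.262] after [-0.034  0.032 -0.262] world mm [-2.2  1.7 15.7]
```

>>> drive_tool([
  [1, 0, 0.02, -0.15, 0, 0, 0],
  [1, 0, 0, -0.12, 0, 0, 0],
  [1, 0, 0, 0, 0, 0, 0],
])

```text
time_s: 67.38
ee_pos: [455.9, -125.5, 137.5]
tool_rot: [0.765, -0.644, 0.002, -0.002]
wrist_force: [2.4, -1.9, -7.3]
gripper_width: 32.5
```

Run:
```python
from h import *
go([454,-125.2,136.5],np.rad2deg(YAW))
```

```text
pos [ 455.9 -125.5  137.5] ang -80.18 q [-0.27  0.15 -0.52  0.89  0.    2.7 ] W 32.5 F [ 2.4 -1.9 -7.3] t 67.38
 turn units [-0.02 -0.02 -7.48]  shift units now [-0.01   0.031  0.016] after [-0.032 -0.002  0.016] world mm [-1.9  0.3 -1. ]
```

>>> drive_tool([
  [1, 0, 0, 0, 0, 0, -0.8],
  [1, 0, 0, 0, 0, 0, -0.8],
  [1, 0, 0, 0, 0, 0, -0.8],
  [1, 0, 0, 0, 0, 0, -0.8],
  [1, 0, 0, 0, 0, 0, -0.8],
])

```text
time_s: 68.0
ee_pos: [454.8, -124.0, 135.5]
tool_rot: [0.943, -0.333, 0.001, -0.002]
wrist_force: [2.8, -1.4, -7.2]
gripper_width: 32.8
```

Run:
```python
from h import *
go([454,-124.5,136.5],np.rad2deg(YAW))
```

```text
pos [ 454.8 -124.   135.5] ang -38.87 q [-0.27  0.15 -0.53  0.89  0.    1.98] W 32.8 F [ 2.8 -1.4 -7.2] t 68.0
 turn units [-0.02 -0.01 -3.35]  shift units now [-0.006  0.015 -0.017] after [-0.013  0.009 -0.017] world mm [-0.8 -0.5  1. ]
```

>>> drive_tool([
  [1, 0, 0, -0.01, 0, 0, -0.8],
  [1, 0, 0, -0.01, 0, 0, -0.8],
  [1, 0, 0, -0.01, 0, 0, -0.8],
  [1, 0, 0, 0, 0, 0, -0.6],
  [1, 0, 0, 0, 0, 0, -0.5],
])

```text
time_s: 68.62
ee_pos: [453.3, -123.6, 135.1]
tool_rot: [1.0, -0.024, -0.001, -0.002]
wrist_force: [3.5, -0.8, -7.0]
gripper_width: 32.8
```

Run:
```python
from h import *
go([454,-124.5,120.5],np.rad2deg(YAW)); print(state()["wrist_torque"])
```

```text
pos [ 453.3 -123.6  135.1] ang -2.78 q [-0.27  0.16 -0.53  0.89  0.    1.35] W 32.8 F [ 3.5 -0.8 -7. ] t 68.62
 turn units [-0.02  0.01  0.26]  shift units now [0.013 0.015 0.243] after [0.013 0.013 0.243] world mm [  0.7  -0.9 -14.6]
[-0.10753822 -0.52897887 -2.36499427]
```

Against the locked stop (torque −2.4 N·m). Lower and release.

>>> drive_tool([
  [1, 0, 0, 0.1, 0, 0, 0.1],
  [1, 0, 0, 0.15, 0, 0, 0],
  [1, 0, 0, 0.02, 0, 0, 0],
])

```text
time_s: 69.0
ee_pos: [453.6, -124.1, 120.3]
tool_rot: [0.999, -0.036, -0.0, -0.001]
wrist_force: [-9.3, 1.7, 29.8]
gripper_width: 32.6
```

Run:
```python
from h import *
go([454,-124.5,120.5],np.rad2deg(YAW)); print(state()["wrist_torque"])
```

```text
pos [ 453.6 -124.1  120.3] ang -4.14 q [-0.27  0.17 -0.55  0.85  0.    1.37] W 32.6 F [-9.3  1.7 29.8] t 69.0
 turn units [-0.01  0.    0.13]  shift units now [ 0.007  0.007 -0.003] after [ 0.007  0.007 -0.003] world mm [ 0.4 -0.4  0.2]
[ 0.42856302  2.44420373 -0.54097259]
```

>>> drive_tool([
  [0.8, 0, 0, -0.02, 0, 0, 0],
  [0.2, 0, 0, 0, 0, 0, 0],
  [0, 0, 0, 0, 0, 0, 0],
  [0, 0, 0, 0, 0, 0, 0],
  [0, 0, 0, -0.6, 0, 0, 0],
  [0, 0, 0, -0.9, 0, 0, 0],
  [0, 0, 0, -0.7, 0, 0, 0],
  [0, 0, 0.8, 0, 0, 0, 0],
  [0, 0, 0.8, 0, 0, 0, 0],
  [0, 0, 0.8, 0, 0, 0, 0],
  [0, 0, 0.8, 0, 0, 0, 0],
  [0, 0, 0, 0, 0, 0, 0],
])

```text
time_s: 70.5
ee_pos: [440.2, -320.1, 255.9]
tool_rot: [0.999, -0.033, -0.0, -0.002]
wrist_force: [0.2, 1.0, 0.6]
gripper_width: 85.3
```

Run:
```python
from h import *
t=get_image("top");W=cloud(t)
m=(W[...,2]>95)&(W[...,2]<112)&(W[...,1]>20)&(W[...,1]<140)&(W[...,0]<500)&(W[...,0]>400)
print("handle",m.sum(),wc(W[m].mean(0)) if m.sum()>10 else 0)
m=(W[...,2]>105)&(W[...,2]<150)&(W[...,1]<-70)&(W[...,1]>-180)&(W[...,0]<540)&(W[...,0]>380)
p=W[m];print(m.sum(),p.mean(0),cv2.minAreaRect(p[:,:2].astype(np.float32)))
save(t,"y_top.png",(70,90,430,290),2.2)
s=get_image("side");save(s,"y_side.png",(200,80,360,240),5)
print(state()["ee_pos"])
```

```text
handle 158 [-40.28914819  -0.4776725 ]
188 [ 452.42199055 -123.26377175  128.60326061] ((452.2785949707031, -123.30220794677734), (47.91891860961914, 33.997283935546875), 84.74883270263672)
[ 440.26349375 -317.42788653  255.9529445 ]
```

View pics/y_top.png

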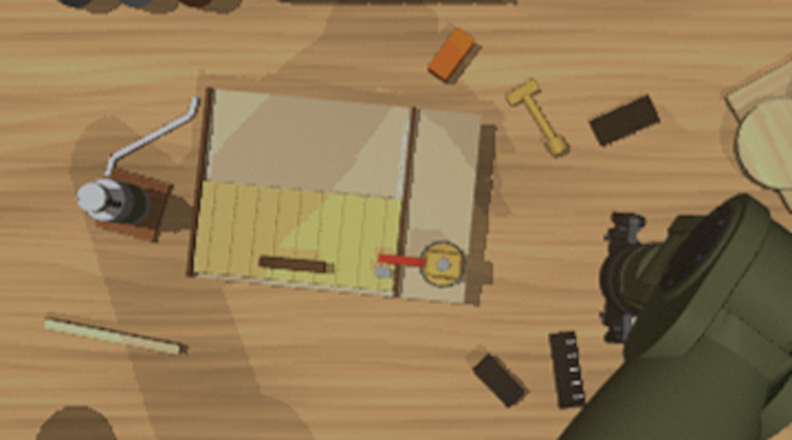

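View pics/y_side.png

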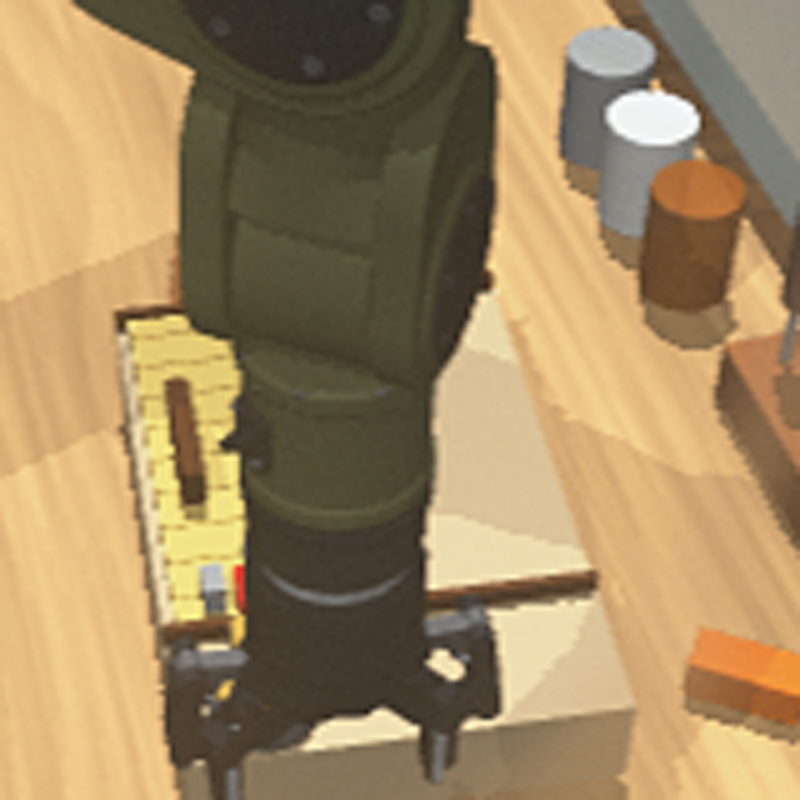

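Run:
```python
from cell import *
print(hand_in())
```

```text
the job is handed in; nothing more can be done
None
```

The job is done and handed in at about 71 s of the 210 s allowed.

**What I did**
- **Release and load:** I released the collar and slid the door to its open stop. All four brown blocks went onto the cubby floor in a single layer.
- **Cap:** With the door open (the handle had travelled 124.4 of 125 mm) I pressed the cap to its bottom stop and it sprang back. The force peaked at about 20 N, and the camera showed the cap pressed and then up again.
- **Shut and lock:** I slid the door shut and turned the collar back until it dropped down.

**Last checks**
- **Blocks:** Before I closed the door, all block tops read 54–58 mm, so none were stacked.
- **Door and collar:** The handle reads −40.3 mm against −40.1 mm at the start. The collar's angle and height match the start to within 0.1° and 0.1 mm.
- **Bystanders:** I made no contact with the bystanders or look-alikes, and the pictures show those in view where they were. The arm hid the bridge blank and one black look-alike in the last picture; I last saw both in place before pressing the cap.

**What disagreed**
- After my first close, the top camera showed the door still 3 mm open, so I pushed it fully shut before locking.
- The first block moved about 3 cm sideways inside the cubby after I placed it. This was probably the announced knock. It still lay flat, so I placed the last two blocks around it.
- The wrist and top cameras differed by about 4 mm in y. This affected nothing.

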